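# Hand-wind the camera slide home with its crank

### The job

The fine-feed camera slide lost power before it reached home. Take the hand crank off its parking post, fit it fully down on the square shaft end on top of the gearbox, and wind it clockwise (seen from above) for several turns, without letting it come off the square part-way, until the camera carriage is right up against its red rubber end stop; the stop is found by feel, so do not strain the drive or squash the rubber. Then put the crank back fully down on its post, let go, and leave everything else on the bench where it is.

Things in the scene. Friction and masses are not known exactly. Their poses are not given: they have to be found in the camera images.
- crank: dark forged hand crank, 0.45 kg, standing on its post at the start. Origin: centre of the socket's mouth, on the hub's underside; z up along the hub, x along the arm to the handle at x = 75 mm. Hub 34 mm square, 38 mm tall; from below a blind square socket 15.4 mm wide, 26 mm deep, sides along x and y (it fits the shaft in four headings). Arm 11 mm thick, 26 to 38 mm up
- crank_boss (a point): on the hub's axis 73 mm above the crank's origin: where to grip the square boss, 26 x 26 mm, faces square to x and y, 38 to 80 mm above the origin. Put the crank on and lift it off by this: pulled or pushed by the handle alone it cocks and jams on the square
- crank_handle (a point): middle of the handle: an upright black sleeve 26 mm in diameter, 64 mm long (41 to 105 mm above the crank's origin), 75 mm from the hub's axis. The sleeve turns on its spindle, a little stiffly (0.08 N m), so a gripper that holds it need not turn while it is led round the shaft
- shaft_shoulder (a point): on the gearbox's vertical shaft axis, at the round shoulder (44 mm across) on which the hub rests, 130 mm above the bench; it turns with the shaft, x and y square to the faces of the square end. That stands 24 mm above this point, 14 mm across the flats, its top 5 mm tapering to 10 mm. The crank has some 5 degrees of play on it either way
- shaft: the same shaft as a body, same origin and axes. It turns only about z and stays where it is left. Winding takes a steady 5 to 6 N at the crank's handle; at the end stop this climbs steeply within some 10 degrees. 12 to 15 N there are enough; about 25 N at the handle is straining it
- slide: the fixed camera slide: grey gearbox, black motor, aluminium screw slide. Origin on the bench under the shaft axis; its y axis runs along the slide from the carriage towards the gearbox, x towards the motor. Gearbox top 120 mm above the bench, motor's terminal box up to 145 mm, camera up to 139 mm
- carriage_nose (a point): the face of the camera carriage's nose that meets the end stop. One clockwise turn of the crank (screw pitch 1.25 mm) brings the carriage 1.25 mm nearer the gearbox; it starts 3.1 to 4 mm short of the stop. The carriage cannot be pushed by hand
- end_stop (a point): face of the red rubber end stop on the slide's end plate (26 mm across, axes as the slide's). The carriage is home when the nose touches it: 0 mm between the two points along the slide's y. Poses are too coarse to tell this: 0.06 mm is 17 degrees of the crank
- post_top (a point): on the axis of the crank's parking post (grey, on a dark foot plate 110 mm square), at the shoulder on which the parked hub rests, 70 mm above the bench; above it a round pin 13 mm in diameter and 22 mm tall, its top 6 mm a cone, which the socket goes over in any heading
- lens: loose black camera lens, 56 mm in diameter, 64 mm tall, standing; origin at its underside; leave alone
- screwdriver: loose screwdriver with a yellow handle, 200 mm long, lying; origin at its middle, x towards the tip; leave alone
- screw_jar: loose clear jar with a black cap, 60 mm in diameter, 75 mm tall; origin at its underside; leave alone
- parts_tray: loose grey parts tray, 100 x 150 x 32 mm; origin at its underside; leave alone
Not all that is in view belongs to the job. Of the things shaped like the part that bears post_top, the dark steel one is meant.

How it is judged:
On the way, in this order (a step that is already met when the one before it is completed fails the run):
1. the crank sits fully down on the square shaft end (z of crank in the frame of shaft_shoulder below 0.003 m and horizontal distance between crank and shaft_shoulder below 0.003 m and angle between crank's own z axis and vertical below 0.1 rad), for 0.2 s.
2. with the crank still fully on, the camera carriage has been wound against its end stop (y of carriage_nose in the frame of end_stop above -6e-05 m and z of crank in the frame of shaft_shoulder below 0.008 m and horizontal distance between crank and shaft_shoulder below 0.004 m), for 0.2 s.
At the end, for the whole second after the job is handed in: the carriage touches its end stop (within 0.06 mm), and the crank is back on its post, let go and at rest: its hub down on the shoulder within 3 mm, centred within 4 mm, upright within 0.1 rad, in any heading (y of carriage_nose in the frame of end_stop above -6e-05 m and z of crank in the frame of post_top between -0.003 and 0.003 m and horizontal distance between crank and post_top below 0.004 m and angle between crank's own z axis and vertical below 0.1 rad and linear speed of crank below 0.02 m/s and contact force between the fingers and crank below 0.05 N).
It fails at once if the crank comes off the square before the carriage is home (distance of carriage_nose from where it was at the start of the episode above 0.0006 m and y of carriage_nose in the frame of end_stop below -6e-05 m and (z of crank in the frame of shaft_shoulder above 0.012 m or horizontal distance between crank and shaft_shoulder above 0.012 m)).
It fails at once if the carriage is wound on hard into its end stop and squashes the rubber by over 0.1 mm (y of carriage_nose in the frame of end_stop above 0.0001 m).
It fails at once if the crank is forced on the shaft, its socket's faces and the square's pressing on one another with over 400 N added up (25 to 30 N at the handle) (contact force between crank and shaft above 400 N).
It fails at once if something else on the bench is pushed out of its place (distance of any of lens, screwdriver, screw_jar, parts_tray from where it was at the start of the episode above 0.02 m).
It also fails if it takes over 72 s, if anything falls off the work surface, if the arm or the gripper's body presses on something with over 40 N, if the wrist force passes 120 N, or if a joint passes its speed limit or range.

### The arm

A 7-joint arm with a two-finger parallel gripper is mounted at the origin on the work surface. World frame = base frame: x ahead of the robot, y to its left, z up, the work surface at z = 0. Lengths are in m, angles in rad, forces in N, time in s.
With the tool pointing down it reaches from about 0.4 to 0.85 m from the base axis. Payload 4.5 kg.
Tool frame: the origin (TCP) lies at the very end of the fingers, on their centre line; the grasp point (between the pads) lies behind it (bot.tcp_to_grasp is the z of the grasp point in the tool frame, in m); z points along the fingers, y is the direction in which the jaws open and shut (so a half turn about z gives the same grasp; the last joint's range is limited). The gripper opens to 88 mm and grips with 3 to 60 N. Pads are 18 mm wide; open, the fingers measure 123 mm over their backs; the gripper's body (75 mm by 187 mm) begins 45 mm behind the grasp point.
Start: joints at [1.237, 0.689, -0.195, 1.565, 0.157, 0.902, -0.215], TCP at [0.225, -0.583, 0.239] pointing down, gripper open.
Joint ranges: [-3.01, 3.01], [-0.46, 2.08], [-1.47, 1.51], [0.13, 2.56], [-1, 4.14], [0.04, 2.09], [-2.66, 2.66]. Speed limits (rad/s): [2.57, 2.57, 3.14, 3.14, 3.14, 3.14, 3.14].

### API

Orientations are given as a unit quaternion [w, x, y, z].
In Python, from cell import monitor, vision, order, bot gives the robot as it stands. The module is installed in compiled form; this text tells all that it offers.
- The arm moves only by the tool servo_tool, never from a script. Its argument "rows" is one flat list of numbers, 7 for each row, row after row: the shift along the tool's x, y, z in cm, then the turn, a rotation vector about the tool's x, y, z in degrees, then the opening in per cent of the stroke, from 0 (shut) to 100 (fully open). A call has 1 to 20 rows; each row shifts and turns the pose as measured when the row begins, along the tool's axes as they then stand; what a row does not reach is not made up. A row lasts 1/8 s, in which the tool goes at most 62.5 mm and 10.7 degrees, less where a joint would pass 70% of its speed; a pose out of reach is approached as far as the arm can. A call with a gripper value outside its range is refused whole. The fingers move at their own pace and stop on an object; "grip_force" is the grip in N (left out, the last holds). Time passes only in rows, so rows that do not move let the fingers close. It gives the time, the measured TCP pose, the force and the opening at its end, in the units of the state.
- monitor.get_obs(): the state, without advancing time (a new reading comes with each control period).
- vision.snapshot(name): name is "side" or "top"; returns (picture, depth): 384x512x3 uint8, red, green, blue; 384x512 float32, m along the optical axis (not along the pixel's ray), 0 where there is no reading.
- vision.calibration(name): a dict with "K" (3x3 intrinsics, pixels), "eye" and "orientation" of the camera in the world. Camera axes: x right, y up, looking along -z (the intrinsics and any distortion apply to the point x, -y, -z); pixel columns grow to the right and rows downward; lengths in m; the calibration is good to about 2 mm. A picture is of the moment at which its call begins. calibration takes no time and is no camera call.
- order.job_done(): hands the job in, once; it reports no verdict.
The state is a dict: "t": time; "joint_positions": joint angles; "joint_velocities": joint speeds; "effort": joint torques, N m; "eef_pos": TCP position; "ee_rot": TCP orientation; "wrist_force": force on the tool from outside, world axes, zero at the start; "torque": the same for the moment, N m; "width": opening from 0.0 (shut) to 1.0 (fully open).
Only numpy, scipy, OpenCV 4.12 (cv2) and the standard library are available. Lean on these libraries where they do the work, as an engineer would, in place of code of your own. Each camera call takes 0.05 s, during which the arm holds its last target.

## Working session

There is one attempt and no reset: what is moved stays moved. The work goes in short steps, Python scripts to look and compute and a tool call to move; the robot and the scene stay as the last step left them, time stands still between calls to the robot, and variables do not carry over. Pictures are saved under pics/ and viewed, and the job is handed in when it is done.

Besides the shell and the picture viewer there is one more tool, called after "Call:" as name(argument=value, ...) on one line, values as JSON. servo_tool: Moves the arm, as the interface text tells. Its arguments: {"type":"object","properties":{"rows":{"type":"array","items":{"type":"number"}},"grip_force":{"type":"number"}},"required":["rows"]}

```bash
mkdir -p pics; python3 - <<'E'
from cell import monitor, vision, order, bot
import cv2,numpy as np
print(monitor.get_obs()); print(bot.tcp_to_grasp)
for n in("side","top"):
    p,d=vision.snapshot(n); c=vision.calibration(n); print(n,c)
    cv2.imwrite(f"pics/{n}0.png",cv2.resize(p[:,:,::-1],None,fx=1.5,fy=1.5,interpolation=cv2.INTER_CUBIC))
    np.savez(f"{n}0.npz",p=p,d=d)
E
```

```text
{'t': 0.0, 'joint_positions': array([ 1.2368519 ,  0.68997561, -0.19453818,  1.56635035,  0.15731271,
        0.90250859, -0.21512184]), 'joint_velocities': array([ 0.0008569 , -0.00059875, -0.00115572, -0.00076423,  0.00126161,
       -0.00176178, -0.00072386]), 'effort': array([ 4.42489236e-04, -5.27563083e+01, -1.26715612e+00, -1.53427184e+01,
       -5.26774430e-02,  6.54990814e-03,  1.80142733e-04]), 'eef_pos': array([ 0.22442665, -0.58263042,  0.2379142 ]), 'ee_rot': array([-8.93602068e-04,  9.83134439e-01,  1.82881987e-01, -2.33039970e-04]), 'wrist_force': array([ 0.55234176, -0.39797316, -0.33412699]), 'torque': array([0.00195598, 0.00649386, 0.06296712]), 'width': 1.0019872521679096}
-0.0187
side {'K': array([[410.33617271,   0.        , 266.34055492],
       [  0.        , 410.33617271, 198.94578552],
       [  0.        ,   0.        ,   1.        ]]), 'eye': array([0.15025133, 1.04429798, 1.05101094]), 'orientation': array([-0.18117398, -0.06598826,  0.37558423,  0.9065087 ])}
top {'K': array([[465.59305999,   0.        , 258.27870518],
       [  0.        , 465.59305999, 186.04990845],
       [  0.        ,   0.        ,   1.        ]]), 'eye': array([0.23751242, 0.18360874, 1.46932586]), 'orientation': array([ 0.70795619,  0.07002473, -0.06642399, -0.6996302 ])}
```

View pics/side0.png

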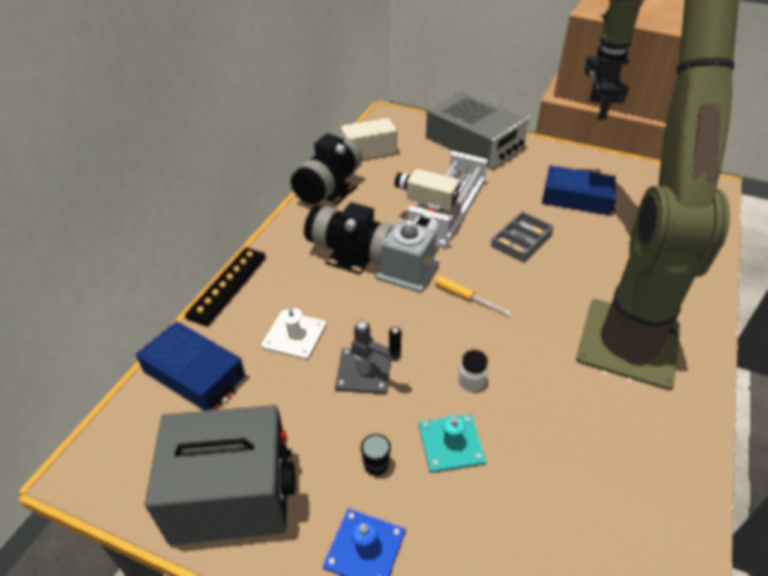

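View pics/top0.png

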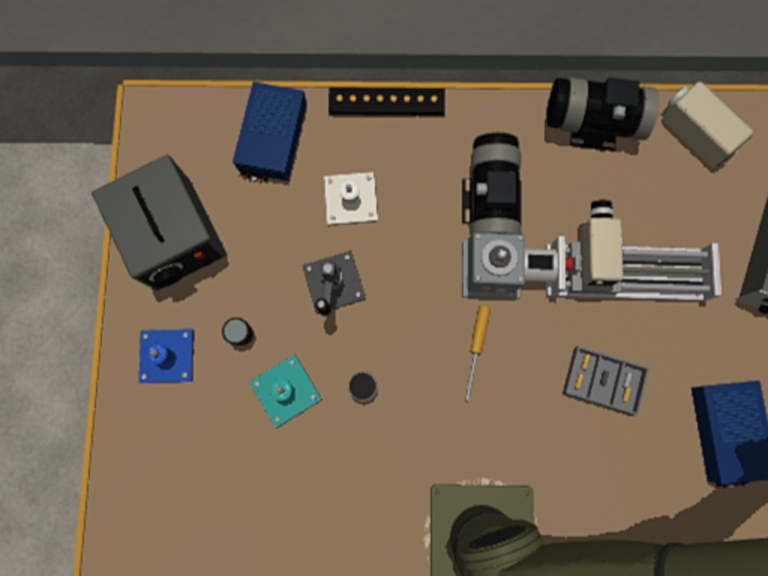

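```bash
cat > h.py <<'E'
import numpy as np,cv2
from scipy.spatial.transform import Rotation as R
from cell import monitor, vision, order, bot
def cam(n):
    c=vision.calibration(n);q=c["orientation"]
    return c["K"],np.array(c["eye"]),R.from_quat([q[1],q[2],q[3],q[0]]).as_matrix()
def w2p(n,P):
    K,e,M=cam(n); p=(np.atleast_2d(P)-e)@M; return np.c_[K[0,2]+K[0,0]*p[:,0]/-p[:,2],K[1,2]+K[1,1]*p[:,1]/p[:,2]]
def p2w(n,u,v,d):
    K,e,M=cam(n); u,v,d=map(np.asarray,(u,v,d))
    p=np.stack([(u-K[0,2])/K[0,0]*d,-(v-K[1,2])/K[1,1]*d,-d],-1); return p@M.T+e
def ray(n,u,v,z):
    K,e,M=cam(n); r=M@np.array([(u-K[0,2])/K[0,0],-(v-K[1,2])/K[1,1],-1]); return e+r*(z-e[2])/r[2]
def cloud(n,d):
    v,u=np.mgrid[0:384,0:512]; return p2w(n,u,v,d)
def crop(p,u0,v0,u1,v1,f,name):
    cv2.imwrite(f"pics/{name}.png",cv2.resize(p[v0:v1,u0:u1,::-1],None,fx=f,fy=f,interpolation=cv2.INTER_CUBIC))
E
python3 - <<'E'
from h import *
for n in("side","top"):
    z=np.load(n+"0.npz");p,d=z["p"],z["d"]
    if n=="top": crop(p,190,150,260,220,8,"t_crank"); crop(p,290,140,400,220,7,"t_gear")
    else: crop(p,215,205,285,270,8,"s_crank"); crop(p,230,100,330,200,6,"s_gear")
    C=cloud(n,d)
    for nm,b in dict(crank=(0.3,0.6,0.45,0.7,.02),).items(): pass
    print(n,(d>0).mean(), w2p(n,[0,0,0]))
    # bench z
    m=(d>0); print(np.median(C[...,2][m]))
E
```

```text
side 0.9959615071614584 [[418.50162116 228.87154871]]
0.0028645834187419617
top 0.9959564208984375 [[320.50608394 358.70605273]]
-0.0011410102297984004
```

View pics/t_crank.png

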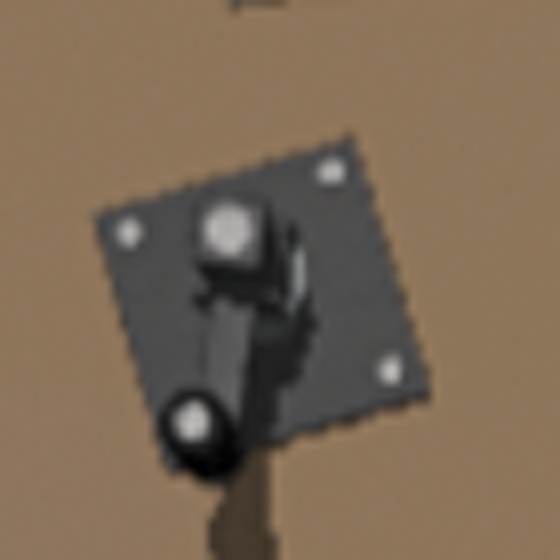

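View pics/t_gear.png

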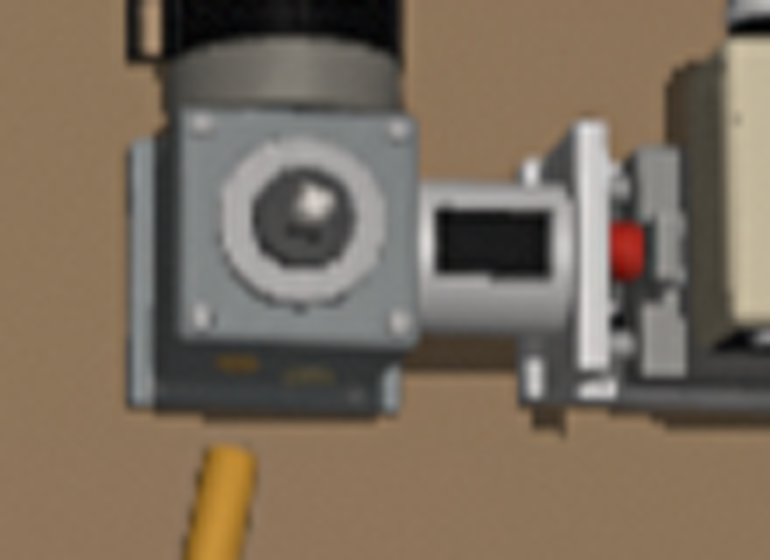

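View pics/s_crank.png

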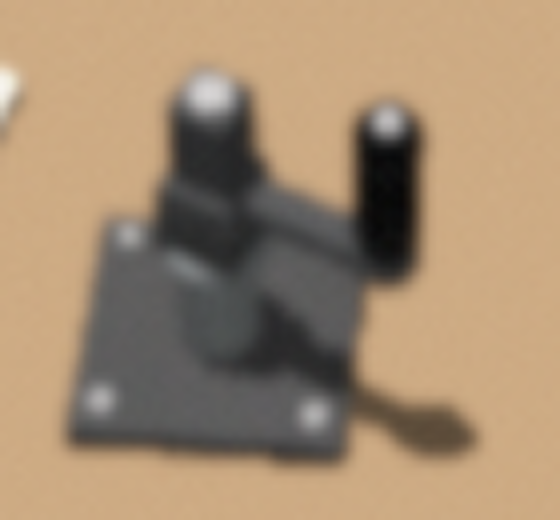

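View pics/s_gear.png

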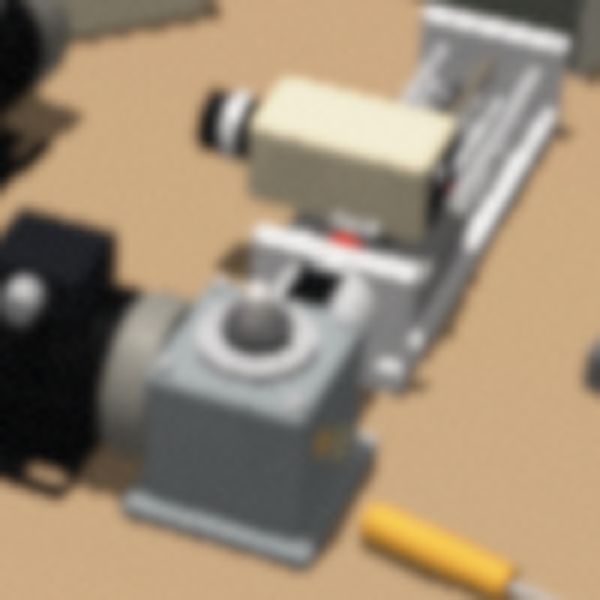

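```bash
python3 - <<'E'
from h import *
top=np.load("top0.npz"); side=np.load("side0.npz")
print("boss top",ray("top",218.5,178.5,.15)); print("handle top",ray("top",214,202.75,.178))
print("shoulder",ray("top",333.3,171.4,.130))
# side: crop origin 215,205 f8 ; 230,100 f6
print("side boss top",ray("side",215+210/8,205+95/8,.15),"handle",ray("side",215+388/8,205+122/8,.178))
print("side shoulder",ray("side",230+257/6,100+327/6,.130))
for n,z in(("top",top),("side",side)):
    d=z["d"];C=cloud(n,d)
    def st(name,lo,hi):
        m=np.all((C>lo)&(C<hi),-1)&(d>0)
        if m.sum(): print(n,name,m.sum(),"mid",((C[m].min(0)+C[m].max(0))/2).round(4),"mean",C[m].mean(0).round(4),"min",C[m].min(0).round(3),"max",C[m].max(0).round(3))
    bx=ray("top",218.5,178.5,.15); hx=ray("top",214,202.75,.178); sx=ray("top",333.3,171.4,.130)
    st("boss",[bx[0]-.025,bx[1]-.025,.135],[bx[0]+.025,bx[1]+.025,.165])
    st("handle",[hx[0]-.025,hx[1]-.025,.15],[hx[0]+.025,hx[1]+.025,.2])
    st("shaft>.125",[sx[0]-.035,sx[1]-.035,.126],[sx[0]+.035,sx[1]+.035,.17])
    st("shaft>.14",[sx[0]-.035,sx[1]-.035,.138],[sx[0]+.035,sx[1]+.035,.17])
E
```

```text
boss top [0.51664852 0.30747944 0.15      ]
handle top [0.44100356 0.31549566 0.178     ]
shoulder [ 0.54611672 -0.02849636  0.13      ]
side boss top [0.51522316 0.3081171  0.15      ] handle [0.44012324 0.31797182 0.178     ]
side shoulder [ 0.54525726 -0.02391656  0.13      ]
top boss 89 mid [0.515  0.3079 0.1464] mean [0.5144 0.307  0.1484] min [0.502 0.295 0.137] max [0.528 0.321 0.156]
top handle 77 mid [0.4408 0.3156 0.1676] mean [0.44   0.315  0.1723] min [0.428 0.303 0.152] max [0.453 0.328 0.184]
top shaft>.125 152 mid [ 0.5478 -0.0281  0.142 ] mean [ 0.5472 -0.0279  0.1337] min [ 0.527 -0.049  0.126] max [ 0.569 -0.007  0.158]
top shaft>.14 26 mid [ 0.5473 -0.0296  0.149 ] mean [ 0.5473 -0.0283  0.1512] min [ 0.541 -0.038  0.14 ] max [ 0.554 -0.021  0.158]
side boss 90 mid [0.5158 0.3083 0.1464] mean [0.5144 0.3118 0.1485] min [0.502 0.293 0.136] max [0.529 0.324 0.157]
side handle 96 mid [0.4412 0.3175 0.167 ] mean [0.44   0.3209 0.1696] min [0.428 0.305 0.15 ] max [0.454 0.33  0.184]
side shaft>.125 106 mid [ 0.5513 -0.0246  0.1419] mean [ 0.5469 -0.0228  0.1369] min [ 0.526 -0.048  0.126] max [ 0.577 -0.001  0.158]
side shaft>.14 31 mid [ 0.5486 -0.0263  0.1486] mean [ 0.5473 -0.0258  0.1493] min [ 0.539 -0.034  0.139] max [ 0.558 -0.018  0.158]
```

```bash
python3 - <<'E'
from h import *
for n,(u0,v0,u1,v1) in dict(top=(318,156,348,186),side=(258,140,288,168)).items():
    z=np.load(n+"0.npz");p=z["p"]
    a=cv2.resize(p[v0:v1,u0:u1,::-1],None,fx=13,fy=13,interpolation=cv2.INTER_NEAREST)
    b=cv2.resize(p[v0:v1,u0:u1,::-1],None,fx=13,fy=13,interpolation=cv2.INTER_CUBIC)
    b=np.clip(b.astype(float)*1.6,0,255).astype(np.uint8)
    cv2.imwrite(f"pics/{n}_sq.png",np.hstack([a,b]))
E
```

```text
(no output)
```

View pics/top_sq.png

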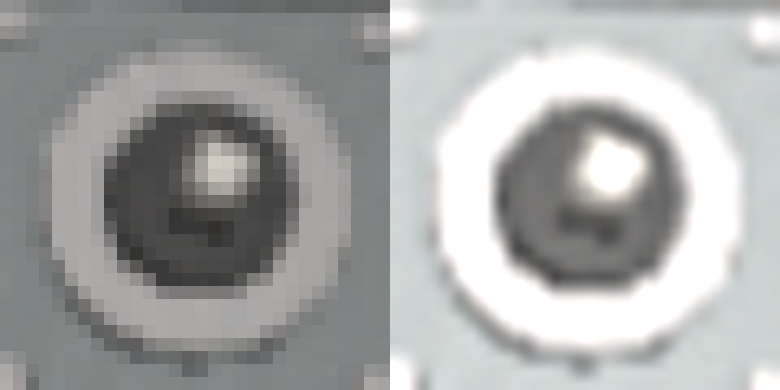

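View pics/side_sq.png

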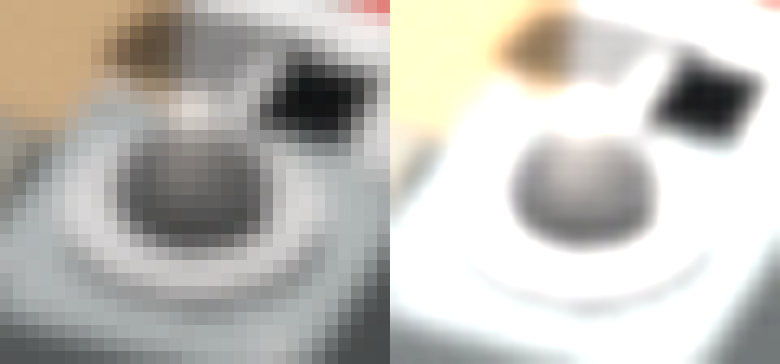

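```bash
cat > sq.py <<'E'
from h import *
from scipy.optimize import nnls
def fit(n,img,c0,u0,v0,u1,v1,S=16,blur=0.5,shifts=np.arange(-3,3.01,1)*1e-3):
    K,e,M=cam(n); res=[]
    Y=img[v0:v1,u0:u1].astype(float).mean(-1).ravel()
    def poly(lab,P,l):
        q=(w2p(n,P)+0.5-[u0,v0])*S
        cv2.fillPoly(lab,[np.round(q).astype(np.int32)],l)
    for a in range(0,90,3):
        best=None
        for dx in shifts:
            for dy in shifts:
                c=np.array([c0[0]+dx,c0[1]+dy,0])
                lab=np.zeros(((v1-v0)*S,(u1-u0)*S),np.uint8)
                t=np.linspace(0,2*np.pi,60)
                poly(lab,c+np.c_[.022*np.cos(t),.022*np.sin(t),0*t+.130],1)
                def sqr(h,z):
                    th=np.deg2rad(a+45+90*np.arange(4)); return c+np.c_[h*2**.5*np.cos(th),h*2**.5*np.sin(th),0*th+z]
                A,B,T=sqr(.007,.130),sqr(.007,.149),sqr(.005,.154)
                for k in range(4):
                    j=(k+1)%4
                    for X,Z,l in((A,B,2+k),(B,T,6+k)):
                        nn=np.cross(X[j]-X[k],Z[k]-X[k]); ctr=(X[k]+Z[j])/2
                        if nn@(e-ctr)>0: poly(lab,[X[k],X[j],Z[j],Z[k]],l)
                poly(lab,T,10)
                cols=[]
                for l in range(11):
                    m=(lab==l).astype(np.float32)
                    if blur: m=cv2.GaussianBlur(m,(0,0),blur*S)
                    m=cv2.resize(m,(u1-u0,v1-v0),interpolation=cv2.INTER_AREA)
                    cols.append(m.ravel())
                X=np.array(cols).T; X=X[:,X.sum(0)>0.3]
                x,r=nnls(X,Y)
                if best is None or r<best[0]: best=(r,dx,dy)
        res.append((a,)+best)
    return res
if __name__=="__main__":
    z=np.load("top0.npz")
    for r in fit("top",z["p"],(.5465,-.0283),326,163,342,179): print("%d %.1f %.3f %.3f"%r)
E
python3 sq.py
```

```text
Traceback (most recent call last):
  File "sq.py", line 39, in <module>
    for r in fit("top",z["p"],(.5465,-.0283),326,163,342,179): print("%d %.1f %.3f %.3f"%r)
             ~~~^^^^^^^^^^^^^^^^^^^^^^^^^^^^^^^^^^^^^^^^^^^^^
  File "sq.py", line 24, in fit
    if nn@(e-ctr)>0: poly(lab,[X[k],X[j],Z[j],Z[k]],l)
                     ~~~~^^^^^^^^^^^^^^^^^^^^^^^^^^^^^
  File "sq.py", line 7, in poly
    q=(w2p(n,P)+0.5-[u0,v0])*S
       ~~~^^^^^
  File "h.py", line 8, in w2p
    K,e,M=cam(n); p=(np.atleast_2d(P)-e)@M; return np.c_[K[0,2]+K[0,0]*p[:,0]/-p[:,2],K[1,2]+K[1,1]*p[:,1]/p[:,2]]
          ~~~^^^
  File "h.py", line 5, in cam
    c=vision.calibration(n);q=c["orientation"]
ValueError: time passes only in moves, steps and waits
```

```bash
sed -i 's/^def cam/import functools\n@functools.lru_cache\ndef cam/' h.py; time python3 sq.py
```

```text
0 175.4 0.002 0.001
3 175.5 0.002 0.001
6 177.2 0.002 0.001
9 180.1 0.002 0.001
12 179.0 0.002 0.001
15 180.9 0.002 0.001
18 179.6 0.002 0.001
21 181.0 0.002 0.001
24 179.2 0.002 0.001
27 178.1 0.002 0.001
30 177.2 0.002 0.001
33 175.2 0.002 0.001
36 172.0 0.002 0.001
39 170.2 0.002 0.001
42 166.6 0.002 0.001
45 164.1 0.002 0.001
48 161.0 0.002 0.001
51 157.3 0.002 0.001
54 155.9 0.002 0.001
57 155.3 0.002 0.001
60 153.3 0.002 0.001
63 152.1 0.002 0.001
66 151.9 0.002 0.001
69 153.1 0.002 0.001
72 154.8 0.002 0.001
75 157.3 0.002 0.001
78 161.1 0.002 0.001
81 163.4 0.002 0.001
84 166.8 0.002 0.001
87 169.8 0.002 0.001
real	0m43.949s
user	0m42.049s
sys	0m0.275s
```

```bash
python3 - <<'E'
from sq import *
z=np.load("top0.npz")
for b in (0,0.4):
    r=fit("top",z["p"],(.5485,-.0273),330,164,340,176,blur=b,shifts=np.array([-1.5,-.75,0,.75,1.5])*1e-3)
    print(b,[(x[0],round(x[1]),x[2]*1e3,x[3]*1e3) for x in r])
z=np.load("side0.npz")
r=fit("side",z["p"],(.5465,-.0243),267,146,281,160,blur=0.8,shifts=np.array([-1.5,0,1.5])*1e-3)
print(b,[(x[0],round(x[1]),x[2]*1e3,x[3]*1e3) for x in r])
E
```

```text
0 [(0, 146, np.float64(0.75), np.float64(-1.5)), (3, 147, np.float64(0.75), np.float64(-0.75)), (6, 147, np.float64(0.75), np.float64(-0.75)), (9, 147, np.float64(0.75), np.float64(-0.75)), (12, 147, np.float64(0.75), np.float64(-0.75)), (15, 146, np.float64(0.75), np.float64(-0.75)), (18, 145, np.float64(0.75), np.float64(-0.75)), (21, 144, np.float64(0.75), np.float64(-0.75)), (24, 144, np.float64(0.75), np.float64(-0.75)), (27, 145, np.float64(0.75), np.float64(-0.75)), (30, 145, np.float64(0.75), np.float64(-0.75)), (33, 144, np.float64(0.75), np.float64(-0.75)), (36, 142, np.float64(0.75), np.float64(-0.75)), (39, 138, np.float64(0.75), np.float64(-0.75)), (42, 132, np.float64(0.75), np.float64(-0.75)), (45, 126, np.float64(0.75), np.float64(-0.75)), (48, 121, np.float64(0.75), np.float64(-0.75)), (51, 120, np.float64(0.75), np.float64(-0.75)), (54, 119, np.float64(0.75), np.float64(-0.75)), (57, 118, np.float64(0.75), np.float64(-0.75)), (60, 116, np.float64(0.75), np.float64(-0.75)), (63, 112, np.float64(0.75), np.float64(-0.75)), (66, 110, np.float64(0.75), np.float64(-0.75))
[... 2418 characters left out ...]
4(1.5), np.float64(0.0)), (45, 424, np.float64(1.5), np.float64(0.0)), (48, 424, np.float64(1.5), np.float64(0.0)), (51, 424, np.float64(1.5), np.float64(0.0)), (54, 424, np.float64(1.5), np.float64(0.0)), (57, 424, np.float64(1.5), np.float64(0.0)), (60, 424, np.float64(1.5), np.float64(0.0)), (63, 424, np.float64(1.5), np.float64(0.0)), (66, 424, np.float64(1.5), np.float64(0.0)), (69, 424, np.float64(1.5), np.float64(0.0)), (72, 424, np.float64(1.5), np.float64(0.0)), (75, 424, np.float64(1.5), np.float64(0.0)), (78, 425, np.float64(1.5), np.float64(0.0)), (81, 425, np.float64(1.5), np.float64(0.0)), (84, 425, np.float64(1.5), np.float64(0.0)), (87, 425, np.float64(1.5), np.float64(0.0))]
```

```bash
cat >> h.py <<'E'
def pose():
    o=monitor.get_obs(); q=o["ee_rot"]; return o,np.array(o["eef_pos"]),R.from_quat([q[1],q[2],q[3],q[0]])
def down(yaw): # tool x at yaw deg, pointing down
    a=np.deg2rad(yaw)/2; return R.from_quat([np.cos(a),np.sin(a),0,0])
def to(P,yaw,p=None,r=None):
    o,p0,r0=pose(); p=p0 if p is None else p; r=r0 if r is None else r
    t=down(yaw); return r.inv().apply(np.array(P)-p)*100, np.rad2deg((r.inv()*t).as_rotvec())
def yawtilt(r):
    M=r.as_matrix(); return np.rad2deg(np.arctan2(M[1,0],M[0,0])), np.rad2deg(np.arccos(-M[2,2]))
def state():
    o,p,r=pose(); print("t%.2f"%o["t"],p.round(4),"yaw/tilt",np.round(yawtilt(r),2),"F",np.round(o["wrist_force"],1),"T",np.round(o["torque"],2),"w %.3f"%o["width"])
E
python3 - <<'E'
from h import *
state()
W=[(.50,-.40,.29),(.58,-.1,.29),(.516,.308,.26)]
p=None;r=None
print(to(W[0],-6.3))
p=np.array(W[0])
for w in W[1:]:
    print(to(w,-6.3,p,down(-6.3))); p=np.array(w)
E
```

```text
t0.10 [ 0.2245 -0.5827  0.238 ] yaw/tilt [21.08  0.1 ] F [-0.   0.5  1.1] T [ 0.    0.03 -0.  ] w 1.000
(array([32.2797321 , -7.14684201, -5.19385379]), array([-0.09153486,  0.02994856, 27.37753063]))
(array([  4.65965831, -30.69670315,   0.        ]), array([0., 0., 0.]))
(array([-10.83851001, -39.85130739,   3.        ]), array([0., 0., 0.]))
```

Call:
servo_tool(rows=[0,0,-1.7,0,0,9.1,100,0,0,-1.7,0,0,9.1,100,0,0,-1.7,0,0,9.1,80,4.2,-3.5,0,0,0,0,80,4.2,-3.5,0,0,0,0,80,4.2,-3.5,0,0,0,0,80,4.2,-3.5,0,0,0,0,80,4.2,-3.5,0,0,0,0,80,4.2,-3.5,0,0,0,0,80,0.8,-5,0,0,0,0,80,0.8,-5,0,0,0,0,80,0.8,-5,0,0,0,0,80,0.8,-5,0,0,0,0,80,0.8,-5,0,0,0,0,80,0.8,-5,0,0,0,0,80], grip_force=25)

```text
t: 1.98
eef_pos: [0.5936, -0.1034, 0.2833]
ee_rot: [-0.004, 0.998, -0.068, -0.006]
wrist_force: [-0.1, -0.5, -1.0]
width: 0.798
```

```bash
python3 - <<'E'
from h import *
state(); print(to((.516,.308,.22),-6.3))
E
```

```text
t1.98 [ 0.5936 -0.1034  0.2833] yaw/tilt [-7.78  0.84] F [-0.1 -0.5 -1. ] T [ 0.05 -0.05 -0.02] w 0.798
(array([-13.17797871, -39.66539588,   6.75500956]), array([-0.37811149,  0.74694661, -1.48723372]))
```

Call:
servo_tool(rows=[-1.5,-5,0.5,0,0,-0.5,80,-1.5,-5,0.5,0,0,-0.5,80,-1.6,-5,0.5,0,0,-0.5,80,-1.6,-5,0.5,0,0,0,80,-1.6,-5,0.5,0,0,0,80,-1.6,-5,0.5,0,0,0,80,-1.6,-5,0.5,0,0,0,80,-1.6,-4.6,0.5,0,0,0,80,0,0,0,0,0,0,80])

```text
t: 3.1
eef_pos: [0.5068, 0.324, 0.2428]
ee_rot: [-0.004, 0.999, -0.05, -0.009]
wrist_force: [0.8, 0.3, -0.5]
width: 0.806
```

```bash
python3 - <<'E'
from h import *
state(); print(to((.516,.308,.1243),-6.3))
E
```

```text
t3.10 [0.5068 0.324  0.2428] yaw/tilt [-5.67  1.16] F [ 0.8  0.3 -0.5] T [-0.03 -0.    0.  ] w 0.806
(array([ 1.29443001,  1.59990336, 11.81442566]), array([-0.44964202,  1.06647013,  0.62255127]))
```

Call:
servo_tool(rows=[1.3,1.6,0,-0.4,1.1,0.6,80,0,0,2.5,0,0,0,80,0,0,2.5,0,0,0,80,0,0,2,0,0,0,70,0,0,0,0,0,0,70])

```text
t: 3.72
eef_pos: [0.5254, 0.2911, 0.1712]
ee_rot: [0.005, 0.998, -0.063, 0.004]
wrist_force: [1.0, -1.3, -0.1]
width: 0.698
```

```bash
python3 - <<'E'
from h import *
state(); print(to((.516,.308,.1243),-6.3))
for n,b in dict(top=(180,140,260,220),side=(205,180,295,270)).items():
    p,d=vision.snapshot(n); crop(p,*b,6,n+"1")
a,b=cv2.imread("pics/top1.png"),cv2.imread("pics/side1.png")
h=min(len(a),len(b)); cv2.imwrite("pics/c1.png",cv2.resize(np.hstack([a[:h],b[:h]]),None,fx=.75,fy=.75))
E
```

```text
t3.73 [0.5254 0.2911 0.1712] yaw/tilt [-7.23  0.69] F [ 1.  -1.3 -0.1] T [ 0.05  0.03 -0.  ] w 0.698
(array([-1.18025642, -1.59789825,  4.66331587]), array([ 0.4925336 , -0.48558665, -0.92740877]))
```

View pics/c1.png

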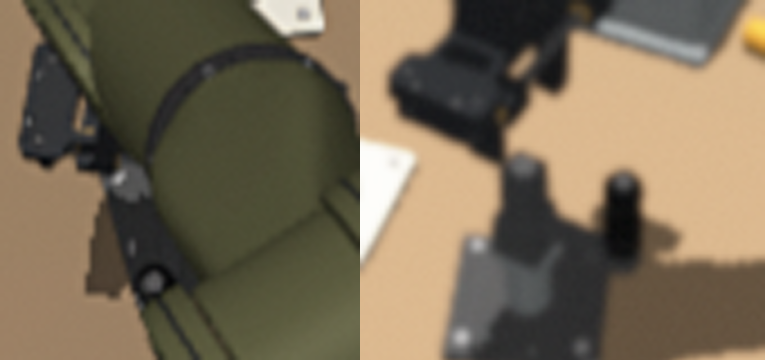

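Call:
servo_tool(rows=[0,0,0,0,0,0,70,0,0,0,0,0,0,70])

```text
t: 4.08
eef_pos: [0.5278, 0.292, 0.1748]
ee_rot: [0.002, 0.998, -0.063, 0.007]
wrist_force: [-0.3, -0.7, -0.1]
width: 0.701
```

```bash
python3 - <<'E'
from h import *
state(); print(to((.516,.308,.1243),-6.3)); print(monitor.get_obs()["joint_velocities"].round(3))
E
```

```text
t4.08 [0.5278 0.292  0.1748] yaw/tilt [-7.27  0.85] F [-0.3 -0.7 -0.1] T [ 0.06  0.04 -0.02] w 0.701
(array([-1.44449227, -1.45408101,  5.02432797]), array([ 0.23761083, -0.81249606, -0.97464873]))
[ 0.002 -0.01  -0.003 -0.004 -0.     0.001  0.002]
```

Call:
servo_tool(rows=[-0.7,-0.7,0,0.2,-0.8,-0.5,70,-0.7,-0.7,0,0,0,-0.5,70,0,0,0,0,0,0,70])

```text
t: 4.45
eef_pos: [0.5146, 0.31, 0.1755]
ee_rot: [-0.001, 0.999, -0.053, -0.0]
wrist_force: [0.2, 1.0, -0.3]
width: 0.699
```

```bash
python3 - <<'E'
from h import *
state(); print(to((.516,.308,.1243),-6.3)); print(monitor.get_obs()["joint_velocities"].round(3))
E
```

```text
t4.45 [0.5146 0.31   0.1755] yaw/tilt [-6.11  0.08] F [ 0.2  1.  -0.3] T [ 0.03 -0.02 -0.04] w 0.699
(array([0.16415955, 0.19388768, 5.12385697]), array([-0.08273773,  0.0053107 ,  0.18736048]))
[ 0.009 -0.001  0.018 -0.003  0.003  0.001  0.001]
```

Call:
servo_tool(rows=[0.15,0.2,1.2,0,0,0,70,0,0,1.5,0,0,0,70,0,0,1.2,0,0,0,70,0,0,0.7,0,0,0,70,0,0,0,0,0,0,70])

```text
t: 5.08
eef_pos: [0.5154, 0.3067, 0.1248]
ee_rot: [0.0, 0.999, -0.054, -0.001]
wrist_force: [1.0, 0.0, 0.2]
width: 0.702
```

```bash
python3 - <<'E'
from h import *
state(); print(to((.516,.308,.1243),-6.3))
E
```

```text
t5.08 [0.5154 0.3067 0.1248] yaw/tilt [-6.14  0.12] F [1.  0.  0.2] T [ 0.02  0.01 -0.01] w 0.702
(array([ 0.04722988, -0.13292361,  0.05180424]), array([0.05991093, 0.10261929, 0.16479705]))
```

Call:
servo_tool(rows=[0,-0.1,0,0,0,0,40,0,0,0,0,0,0,28,0,0,0,0,0,0,0,0,0,0,0,0,0,0,0,0,0,0,0,0,0], grip_force=15)

```text
t: 5.7
eef_pos: [0.5163, 0.3084, 0.1259]
ee_rot: [-0.0, 0.999, -0.053, 0.0]
wrist_force: [-0.4, 0.3, -1.6]
width: 0.294
```

```bash
python3 - <<'E'
from h import *
state(); print(to((.516,.308,.1243),-6.3))
for n,b in dict(top=(180,140,260,220),side=(205,180,295,270)).items():
    p,d=vision.snapshot(n); crop(p,*b,6,n+"2")
a,b=cv2.imread("pics/top2.png"),cv2.imread("pics/side2.png")
h=min(len(a),len(b)); cv2.imwrite("pics/c2.png",cv2.resize(np.hstack([a[:h],b[:h]]),None,fx=.75,fy=.75))
E
```

```text
t5.70 [0.5163 0.3084 0.1259] yaw/tilt [-6.13  0.04] F [-0.4  0.3 -1.6] T [ 0.02 -0.09 -0.  ] w 0.294
(array([-0.02179443,  0.03990447,  0.16007874]), array([-0.03691117, -0.00481467,  0.17009698]))
```

View pics/c2.png

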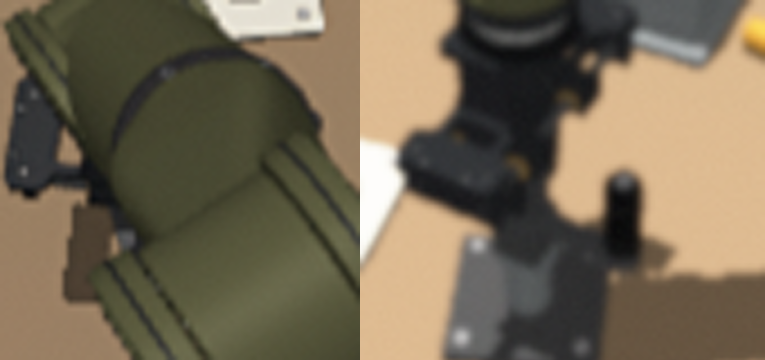

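Call:
servo_tool(rows=[0,0,0,0,0,0,0,0,0,-1,0,0,0,0,0,0,-2,0,0,0,0,0,0,-2.5,0,0,0,0,0,0,-3,0,0,0,0,0,0,-2,0,0,0,0,0,0,-0.5,0,0,0,0,0,0,0,0,0,0,0], grip_force=40)

```text
t: 6.8
eef_pos: [0.5131, 0.306, 0.238]
ee_rot: [0.003, 0.999, -0.054, -0.004]
wrist_force: [0.7, -0.3, -4.6]
width: 0.291
```

```bash
python3 - <<'E'
from h import *
state(); print(to((.547,-.028,.25),-24))
p,d=vision.snapshot("side"); crop(p,200,150,300,250,6,"s3"); p,d=vision.snapshot("top"); crop(p,150,110,350,230,4,"t3")
E
```

```text
t6.80 [0.5131 0.306  0.238 ] yaw/tilt [-6.14  0.52] F [ 0.7 -0.3 -4.6] T [ 0.06 -0.01 -0.02] w 0.291
(array([ 6.93125836, 32.85363817, -1.07054122]), array([ 0.37897429,  0.35181511, 17.86334714]))
```

View pics/s3.png

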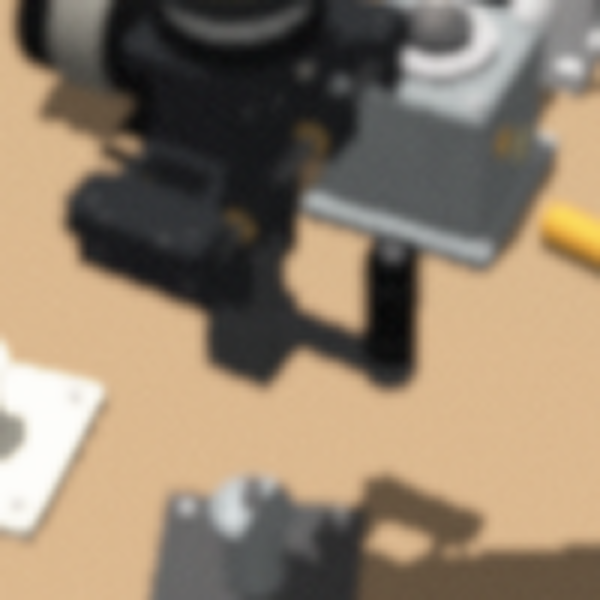

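View pics/t3.png

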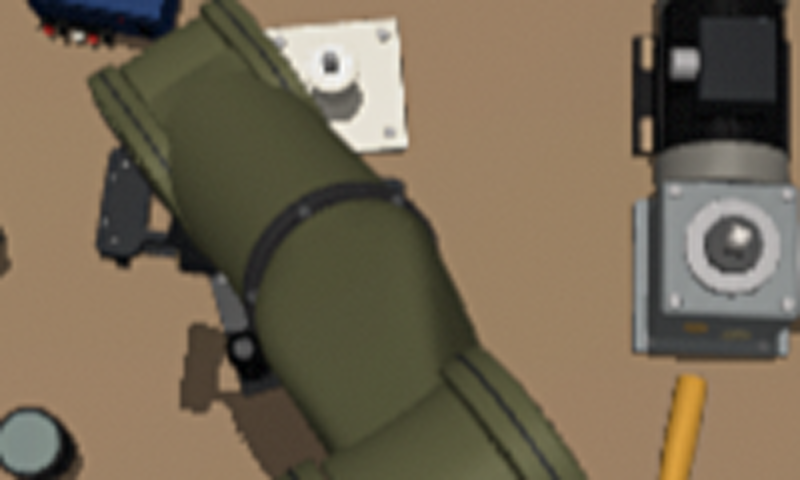

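Call:
servo_tool(rows=[0,0,-0.6,0.3,0.3,6,0,0,0,-0.5,0,0,6,0,0.6,1,0,0,0,4,0,1.7,2.9,0,0,0,0,0,1.8,3.1,0,0,0,0,0,1.8,3.1,0,0,0,0,0,1.8,3.1,0,0,0,0,0,1.8,3.1,0,0,0,0,0,1.8,3.1,0,0,0,0,0,1.8,3.1,0,0,0,0,0,1.4,2.4,0,0,0,0,0,0.8,1.4,0,0,0,0,0,0.3,0.5,0,0,0,0,0,0,0,0,0,0,0,0,0,0,0,0,0,0,0])

```text
t: 8.78
eef_pos: [0.5492, -0.0079, 0.236]
ee_rot: [0.006, 0.981, -0.193, -0.012]
wrist_force: [0.1, 1.0, -4.8]
width: 0.291
```

```bash
python3 - <<'E'
from h import *
state(); print(to((.547,-.028,.22),-24))
p,d=vision.snapshot("side"); crop(p,230,100,330,200,6,"s4"); p,d=vision.snapshot("top"); crop(p,290,120,390,220,5,"t4")
E
```

```text
t8.78 [ 0.5492 -0.0079  0.236 ] yaw/tilt [-22.24   1.54] F [ 0.1  1.  -4.8] T [ 0.06 -0.03  0.03] w 0.291
(array([0.59312576, 1.92098539, 1.62050786]), array([0.91397357, 1.24081309, 1.774551  ]))
```

View pics/s4.png

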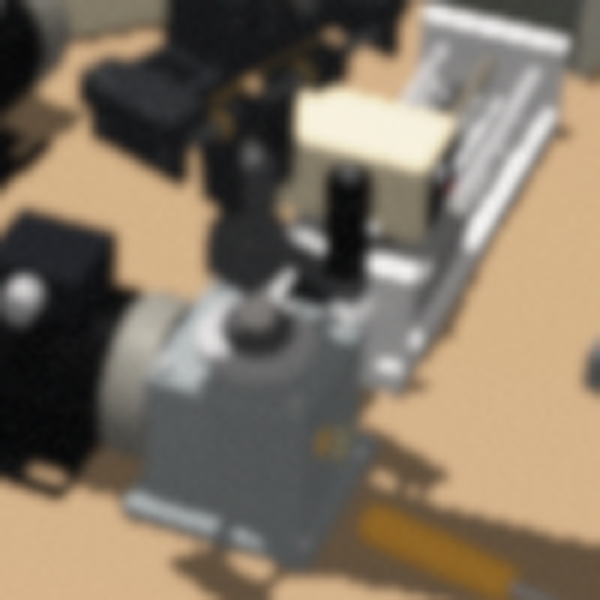

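View pics/t4.png

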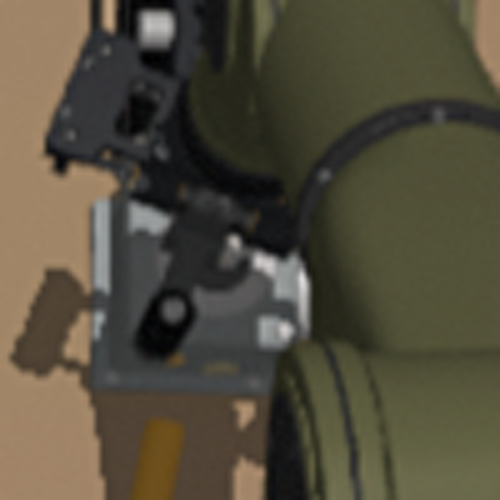

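Call:
servo_tool(rows=[0.3,0.8,0.3,0.4,0.6,0.8,0,0.3,0.8,0.3,0.4,0.5,0.7,0,0,0,0,0,0,0,0,0,0,0,0,0,0,0])

```text
t: 9.38
eef_pos: [0.5481, -0.0258, 0.2298]
ee_rot: [0.0, 0.979, -0.206, -0.001]
wrist_force: [0.2, 0.2, -4.5]
width: 0.289
```

```bash
python3 - <<'E'
from h import *
state(); print(to((.547,-.028,.22),-24))
E
```

```text
t9.38 [ 0.5481 -0.0258  0.2298] yaw/tilt [-23.78   0.1 ] F [ 0.2  0.2 -4.5] T [ 0.06 -0.03  0.  ] w 0.289
(array([-0.01065468,  0.24755204,  0.98316402]), array([0.06934782, 0.06567898, 0.21717754]))
```

Call:
servo_tool(rows=[0,0.2,0.8,0,0,0.2,0,0,0,0.5,0,0,0,0,0,0,0,0,0,0,0])

```text
t: 9.75
eef_pos: [0.5473, -0.0273, 0.2157]
ee_rot: [0.0, 0.978, -0.208, -0.001]
wrist_force: [1.2, 0.5, -4.2]
width: 0.29
```

```bash
python3 - <<'E'
from h import *
state(); print(to((.547,-.028,.22),-24))
p,d=vision.snapshot("side"); crop(p,250,120,300,165,12,"s5")
E
```

```text
t9.75 [ 0.5473 -0.0273  0.2157] yaw/tilt [-23.97   0.11] F [ 1.2  0.5 -4.2] T [ 0.05 -0.05 -0.  ] w 0.290
(array([ 0.00331824,  0.07448741, -0.42748206]), array([0.05784061, 0.08833687, 0.03266407]))
```

View pics/s5.png

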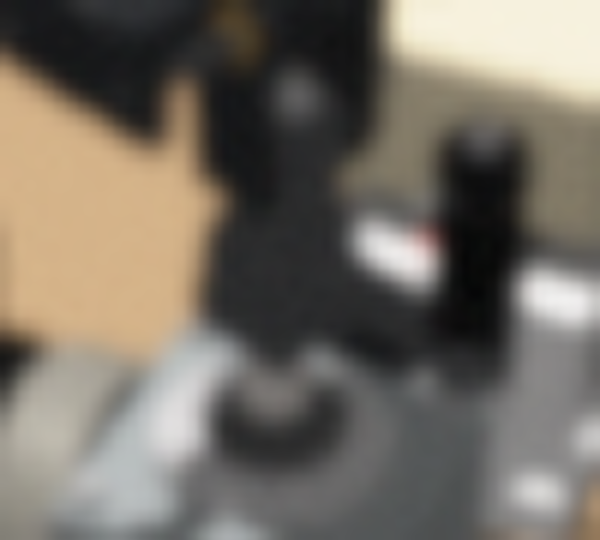

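Call:
servo_tool(rows=[0,0,0.4,0,0,0,0,0,0,0.3,0,0,0,0,0,0,0.2,0,0,0,0])

```text
t: 10.18
eef_pos: [0.5478, -0.0271, 0.2066]
ee_rot: [0.0, 0.978, -0.207, -0.0]
wrist_force: [-0.7, 0.3, -4.1]
width: 0.297
```

```bash
python3 - <<'E'
from h import *
state()
E
```

```text
t10.18 [ 0.5478 -0.0271  0.2066] yaw/tilt [-23.94   0.04] F [-0.7  0.3 -4.1] T [ 0.01 -0.05 -0.05] w 0.297
```

Call:
servo_tool(rows=[0,0,0.25,0,0,0,0,0,0,0.25,0,0,0,0])

```text
t: 10.42
eef_pos: [0.5479, -0.0274, 0.2014]
ee_rot: [0.0, 0.978, -0.208, -0.0]
wrist_force: [0.1, -0.7, -3.9]
width: 0.288
```

```bash
python3 - <<'E'
from h import *
state()
E
```

```text
t10.43 [ 0.5479 -0.0274  0.2014] yaw/tilt [-23.95   0.04] F [ 0.1 -0.7 -3.9] T [-0.02 -0.02 -0.01] w 0.288
```

Call:
servo_tool(rows=[0,0,0.3,0,0,0,0,0,0,0.4,0,0,0,0,0,0,0.4,0,0,0,0,0,0,0.2,0,0,0,0])

```text
t: 10.92
eef_pos: [0.548, -0.0274, 0.1874]
ee_rot: [0.0, 0.978, -0.208, -0.0]
wrist_force: [-0.6, -0.7, -4.5]
width: 0.293
```

```bash
python3 - <<'E'
from h import *
state()
E
```

```text
t10.93 [ 0.548  -0.0274  0.1874] yaw/tilt [-23.96   0.04] F [-0.6 -0.7 -4.5] T [-0.01  0.02  0.01] w 0.293
```

Call:
servo_tool(rows=[0,0,0.2,0,0,0,0,0,0,0.2,0,0,0,0])

```text
t: 11.18
eef_pos: [0.5484, -0.0275, 0.1857]
ee_rot: [0.0, 0.978, -0.208, 0.001]
wrist_force: [-6.6, 0.2, 23.5]
width: 0.29
```

```bash
python3 - <<'E'
from h import *
state()
E
```

```text
t11.18 [ 0.5484 -0.0275  0.1857] yaw/tilt [-23.97   0.07] F [-6.6  0.2 23.5] T [0.06 1.63 0.03] w 0.290
```

Call:
servo_tool(rows=[0,0,0,0,0,0,30,0,0,0,0,0,0,50,0,0,0,0,0,0,60,0,0,-1.5,0,0,0,60,0,0,-2,0,0,0,60,0,0,-2.5,0,0,0,60,0,0,-1,0,0,0,60,0,0,0,0,0,0,60])

```text
t: 12.18
eef_pos: [0.5502, -0.0273, 0.2619]
ee_rot: [-0.001, 0.978, -0.208, 0.004]
wrist_force: [-0.4, -0.6, -0.3]
width: 0.598
```

```bash
python3 - <<'E'
from h import *
state(); print(to((.548-.0685,-.0274+.0305,.255),-24))
p,d=vision.snapshot("side"); crop(p,240,110,310,180,8,"s6"); p,d=vision.snapshot("top"); crop(p,290,120,390,220,5,"t6");np.savez("top6.npz",p=p,d=d)
E
```

```text
t12.18 [ 0.5502 -0.0273  0.2619] yaw/tilt [-23.97   0.43] F [-0.4 -0.6 -0.3] T [ 0.06  0.06 -0.01] w 0.598
(array([-7.69883548,  0.09634526,  0.63886369]), array([-0.16879769, -0.39082743,  0.03032058]))
```

View pics/s6.png

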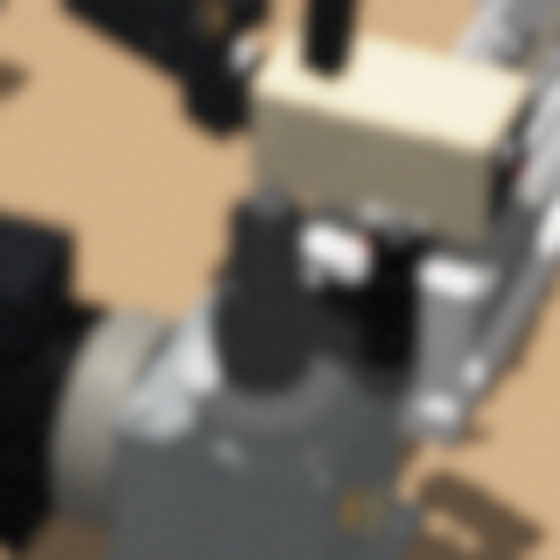

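View pics/t6.png

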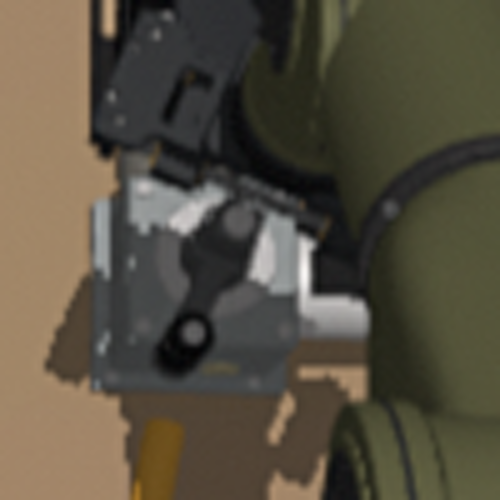

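```bash
python3 - <<'E'
from h import *
h=ray("top",328.8,186.2,.237); b=ray("top",338,164.2,.21); print(h,b, np.rad2deg(np.arctan2(*(h-b)[1::-1])), np.hypot(*(h-b)[:2]))
d=np.load("top6.npz")["d"];C=cloud("top",d)
for nm,c,lo,hi in(("handle",h,.22,.25),("boss",b,.2,.22)):
    m=(np.abs(C[...,0]-c[0])<.02)&(np.abs(C[...,1]-c[1])<.02)&(C[...,2]>lo)&(C[...,2]<hi); print(nm,m.sum(),C[m].mean(0).round(4),((C[m].min(0)+C[m].max(0))/2).round(4))
E
```

```text
[0.48041537 0.0013345  0.237     ] [ 0.54835709 -0.02926677  0.21      ] 155.752974853578 0.07451519874737794
handle 74 [0.4786 0.0038 0.2335] [0.4793 0.0033 0.2319]
boss 90 [ 0.5473 -0.027   0.2088] [ 0.5488 -0.0284  0.2089]
```

Call:
servo_tool(rows=[-1.8,0,0,-0.2,-0.4,0,60,-2.2,0,0,0,0,0,60,-2.2,0,0.2,0,0,0,60,-1.2,0,0.2,0,0,0,60,-0.2,0,0,0,0,0,60,0,0,0,0,0,0,60])

```text
t: 13.02
eef_pos: [0.4768, 0.0039, 0.2528]
ee_rot: [0.002, 0.978, -0.208, -0.005]
wrist_force: [-0.0, -0.2, 0.1]
width: 0.598
```

```bash
python3 - <<'E'
from h import *
state(); print(to((.4795,.003,.186),-24))
E
```

```text
t13.03 [0.4768 0.0039 0.2528] yaw/tilt [-24.     0.57] F [-0.  -0.2  0.1] T [0.06 0.04 0.01] w 0.598
(array([ 0.34232451, -0.06600051,  6.67798622]), array([ 0.30904837,  0.47957792, -0.00244299]))
```

Call:
servo_tool(rows=[0.3,-0.1,0.8,0.3,0.5,0,60,0,0,1.6,0,0,0,60,0,0,2,0,0,0,60,0,0,1.4,0,0,0,60,0,0,0.3,0,0,0,60,0,0,0,0,0,0,60])

```text
t: 13.78
eef_pos: [0.4844, 0.0017, 0.1884]
ee_rot: [-0.0, 0.978, -0.209, 0.003]
wrist_force: [0.5, -0.3, -0.2]
width: 0.603
```

```bash
python3 - <<'E'
from h import *
state(); print(to((.4795,.003,.186),-24))
E
```

```text
t13.78 [0.4844 0.0017 0.1884] yaw/tilt [-24.18   0.35] F [ 0.5 -0.3 -0.2] T [0.07 0.1  0.07] w 0.603
(array([-0.49672675,  0.08449868,  0.23284478]), array([-0.10021447, -0.33971918, -0.17810095]))
```

Call:
servo_tool(rows=[-0.45,0.1,0.1,-0.1,-0.3,-0.2,45,0,0,0,0,0,0,35,0,0,0,0,0,0,0,0,0,0,0,0,0,0,0,0,0,0,0,0,0], grip_force=35)

```text
t: 14.4
eef_pos: [0.4805, 0.0026, 0.1884]
ee_rot: [-0.0, 0.978, -0.208, 0.002]
wrist_force: [0.4, -1.4, -1.9]
width: 0.281
```

```bash
python3 - <<'E'
from h import *
state(); print(to((.4795,.003,.186),-24))
for n in(10,12,15):
    pass
ph=np.deg2rad(180+np.arange(0,361,15)); D=7.5*np.c_[np.diff(np.cos(ph)),np.diff(np.sin(ph))]; print(D.round(2).tolist())
E
```

```text
t14.40 [0.4805 0.0026 0.1884] yaw/tilt [-23.97   0.18] F [ 0.4 -1.4 -1.9] T [ 0.05 -0.02 -0.01] w 0.281
(array([-0.10717302,  0.00697671,  0.24315641]), array([-0.06693926, -0.17036853,  0.03006046]))
[[0.26, -1.94], [0.75, -1.81], [1.19, -1.55], [1.55, -1.19], [1.81, -0.75], [1.94, -0.26], [1.94, 0.26], [1.81, 0.75], [1.55, 1.19], [1.19, 1.55], [0.75, 1.81], [0.26, 1.94], [-0.26, 1.94], [-0.75, 1.81], [-1.19, 1.55], [-1.55, 1.19], [-1.81, 0.75], [-1.94, 0.26], [-1.94, -0.26], [-1.81, -0.75], [-1.55, -1.19], [-1.19, -1.55], [-0.75, -1.81], [-0.26, -1.94]]
```

```bash
cat >> h.py <<'E'
C0=np.array([.548,-.0276])
def arc(step,n,c=C0,rad=.075,z=.188,phi=None):
    """rows from current pose; phi angle in tool frame (yaw -24)"""
    o,p,r=pose(); t=down(-24); q=t.inv().apply(np.r_[p[:2]-c,0])[:2]
    ph0=np.rad2deg(np.arctan2(q[1],q[0])); rr=np.hypot(*q)
    f=t.inv().apply(np.array(o["wrist_force"])); a=np.deg2rad(ph0)
    print("phi %.1f r %.1f mm  Ftan(ccw+) %.1f Frad %.1f Fz_tool %.1f"%(ph0%360,rr*1e3,-f[0]*np.sin(a)+f[1]*np.cos(a),f[0]*np.cos(a)+f[1]*np.sin(a),f[2]))
    ph=np.deg2rad(ph0+step*np.arange(0,n+1)); P=rad*np.c_[np.cos(ph),np.sin(ph)]*100; D=np.diff(P,axis=0); D[0]=P[1]-q*100
    print("z corr",round((p[2]-z)*100,2),"rot",np.rad2deg((r.inv()*t).as_rotvec()).round(2)); print(D.round(2).tolist())
E
python3 - <<'E'
from h import *
arc(8,4)
E
```

```text
phi 180.1 r 74.0 mm  Ftan(ccw+) -1.1 Frad -1.0 Fz_tool 1.9
z corr 0.04 rot [-0.07 -0.17  0.03]
[[-0.03, -1.04], [0.22, -1.02], [0.36, -0.98], [0.49, -0.92]]
```

Call:
servo_tool(rows=[0,-1.04,0,0,0,0,0,0.22,-1.02,0,0,0,0,0,0.36,-0.98,0,0,0,0,0,0.49,-0.92,0,0,0,0,0])

```text
t: 14.9
eef_pos: [0.5013, 0.0297, 0.188]
ee_rot: [0.005, 0.977, -0.211, -0.004]
wrist_force: [-5.2, -3.0, 6.5]
width: 0.287
```

```bash
python3 - <<'E'
from h import *
state(); arc(12,8)
E
```

```text
t14.90 [0.5013 0.0297 0.188 ] yaw/tilt [-24.37   0.75] F [-5.2 -3.   6.5] T [-0.73  0.86 -0.07] w 0.287
phi 206.8 r 73.9 mm  Ftan(ccw+) -6.0 Frad 0.9 Fz_tool -6.5
z corr -0.0 rot [ 0.67  0.33 -0.36]
[[0.76, -1.37], [1.1, -1.11], [1.31, -0.86], [1.46, -0.57], [1.55, -0.25], [1.57, 0.08], [1.52, 0.4], [1.4, 0.71]]
```

Call:
servo_tool(rows=[0.76,-1.37,0,0.6,0.3,-0.4,0,1.1,-1.11,0,0,0,0,0,1.31,-0.86,0,0,0,0,0,1.46,-0.57,0,0,0,0,0,1.55,-0.25,0,0,0,0,0,1.57,0.08,0,0,0,0,0,1.52,0.4,0,0,0,0,0])

```text
t: 15.78
eef_pos: [0.5895, 0.0357, 0.1877]
ee_rot: [0.001, 0.979, -0.204, -0.016]
wrist_force: [-4.0, 4.8, 4.6]
width: 0.284
```

```bash
python3 - <<'E'
from h import *
state(); arc(15,12)
E
```

```text
t15.78 [0.5895 0.0357 0.1877] yaw/tilt [-23.54   1.82] F [-4.   4.8  4.6] T [ 0.82  0.62 -0.11] w 0.284
phi 279.3 r 75.6 mm  Ftan(ccw+) -6.0 Frad 1.8 Fz_tool -4.6
z corr -0.03 rot [0.49 1.75 0.47]
[[1.86, 0.63], [1.66, 1.03], [1.34, 1.43], [0.93, 1.72], [0.45, 1.91], [-0.06, 1.96], [-0.56, 1.87], [-1.03, 1.66], [-1.43, 1.34], [-1.72, 0.93], [-1.91, 0.45], [-1.96, -0.06]]
```

```bash
sed -i 's/def arc(step,n,/def arc(step,n,g=1.15,/; s/print(D.round(2).tolist())/print((D*g).round(2).tolist())/' h.py; python3 - <<'E'
from h import *
arc(14,10)
E
```

```text
phi 279.3 r 75.6 mm  Ftan(ccw+) -6.0 Frad 1.8 Fz_tool -4.6
z corr -0.03 rot [0.49 1.75 0.47]
[[2.01, 0.66], [1.82, 1.06], [1.51, 1.47], [1.11, 1.79], [0.64, 2.0], [0.14, 2.1], [-0.37, 2.07], [-0.86, 1.92], [-1.3, 1.65], [-1.66, 1.29]]
```

Call:
servo_tool(rows=[1.9,0.62,0,0.5,1.7,0.4,0,1.82,1.06,0,0,0.2,0,0,1.51,1.47,0,0,0.1,0,0,1.11,1.79,0,-0.1,0,0,0,0.64,2,0,-0.2,0,0,0,0.14,2.1,0,-0.2,0,0,0,-0.37,2.07,0,-0.2,0,0,0,-0.86,1.92,0,-0.2,0,0,0])

```text
t: 16.77
eef_pos: [0.6035, -0.0788, 0.1896]
ee_rot: [-0.009, 0.981, -0.196, 0.007]
wrist_force: [8.9, 1.1, -5.4]
width: 0.289
```

```bash
python3 - <<'E'
from h import *
state(); arc(14,10)
E
```

```text
t16.77 [ 0.6035 -0.0788  0.1896] yaw/tilt [-22.59   1.33] F [ 8.9  1.1 -5.4] T [-0.22 -1.97 -0.17] w 0.289
phi 18.7 r 75.5 mm  Ftan(ccw+) -6.8 Frad 5.8 Fz_tool 5.4
z corr 0.16 rot [-1.22 -0.53  1.42]
[[-0.97, 1.87], [-1.34, 1.62], [-1.69, 1.24], [-1.95, 0.8], [-2.08, 0.3], [-2.09, -0.21], [-1.98, -0.71], [-1.75, -1.17], [-1.41, -1.56], [-1.0, -1.85]]
```

Call:
servo_tool(rows=[-0.97,1.87,0.15,-1.2,-0.5,1.4,0,-1.34,1.62,0,-0.1,-0.1,0.1,0,-1.69,1.24,0,0,-0.1,0.1,0,-1.95,0.8,0,0,-0.2,0,0,-2.08,0.3,0,0,-0.2,0,0,-2.09,-0.21,0,0.1,-0.2,0,0,-1.98,-0.71,0,0.1,-0.2,0,0,-1.75,-1.17,0,0.1,-0.1,0,0])

```text
t: 17.77
eef_pos: [0.4817, -0.0622, 0.1878]
ee_rot: [-0.002, 0.977, -0.213, 0.014]
wrist_force: [3.2, -4.5, -4.2]
width: 0.281
```

```bash
python3 - <<'E'
from h import *
state(); arc(14,10)
E
```

```text
t17.77 [ 0.4817 -0.0622  0.1878] yaw/tilt [-24.61   1.65] F [ 3.2 -4.5 -4.2] T [-1.3  -0.25 -0.14] w 0.281
phi 128.4 r 74.8 mm  Ftan(ccw+) -5.5 Frad -0.8 Fz_tool 4.2
z corr -0.02 rot [-0.62 -1.53 -0.6 ]
[[-1.49, -1.48], [-1.07, -1.81], [-0.6, -2.02], [-0.09, -2.1], [0.42, -2.06], [0.9, -1.9], [1.34, -1.62], [1.69, -1.25], [1.94, -0.81], [2.08, -0.31]]
```

Call:
servo_tool(rows=[-1.49,-1.48,0,-0.6,-1.5,-0.6,0,-1.07,-1.81,0,0.1,-0.1,0,0,-0.6,-2.02,0,0.1,0,0,0,-0.09,-2.1,0,0.2,0,0,0,0.42,-2.06,0,0.2,0.1,0,0,0.9,-1.9,0,0.2,0.1,0,0,1.34,-1.62,0,0.2,0.1,0,0,1.69,-1.25,0,0.1,0.1,0,0])

```text
t: 18.77
eef_pos: [0.5483, 0.0477, 0.1871]
ee_rot: [0.006, 0.976, -0.216, 0.002]
wrist_force: [-5.4, -7.2, 4.7]
width: 0.288
```

```bash
python3 - <<'E'
from h import *
state(); arc(14,10)
E
```

```text
t18.77 [0.5483 0.0477 0.1871] yaw/tilt [-24.97   0.75] F [-5.4 -7.2  4.7] T [-1.64  1.46 -0.07] w 0.288
phi 246.2 r 75.3 mm  Ftan(ccw+) -5.4 Frad -7.3 Fz_tool -4.7
z corr -0.09 rot [ 0.63 -0.41 -0.97]
[[2.03, -0.57], [2.1, -0.1], [2.06, 0.41], [1.9, 0.9], [1.63, 1.33], [1.26, 1.68], [0.81, 1.94], [0.32, 2.08], [-0.19, 2.09], [-0.69, 1.99]]
```

Call:
servo_tool(rows=[2,-0.57,-0.1,0.6,-0.3,-1,0,2.1,-0.1,0,0.1,0.2,0,0,2.06,0.41,0,0,0.2,0,0,1.9,0.9,0,0,0.2,0,0,1.63,1.33,0,0,0.1,0,0,1.26,1.68,0,-0.1,0,0,0,0.81,1.94,0,-0.1,0,0,0,0.32,2.08,0,-0.2,0,0,0])

```text
t: 19.77
eef_pos: [0.6223, -0.0468, 0.188]
ee_rot: [-0.006, 0.98, -0.198, -0.008]
wrist_force: [3.3, 5.5, -1.6]
width: 0.285
```

```bash
python3 - <<'E'
from h import *
state(); arc(14,10)
E
```

```text
t19.77 [ 0.6223 -0.0468  0.188 ] yaw/tilt [-22.82   1.19] F [ 3.3  5.5 -1.6] T [ 1.22 -0.96 -0.08] w 0.285
phi 350.5 r 76.8 mm  Ftan(ccw+) -6.1 Frad 1.8 Fz_tool 1.6
z corr -0.0 rot [-0.52  1.07  1.18]
[[-0.11, 2.13], [-0.42, 2.06], [-0.9, 1.9], [-1.34, 1.62], [-1.69, 1.25], [-1.94, 0.81], [-2.08, 0.31], [-2.09, -0.2], [-1.98, -0.7], [-1.75, -1.16]]
```

Total ≈ 530°.

Call:
servo_tool(rows=[-0.1,2.1,0,-0.6,1,1.2,0,-0.42,2.06,0,-0.2,0,0.1,0,-0.9,1.9,0,-0.2,0,0.1,0,-1.34,1.62,0,-0.1,-0.1,0.1,0,-1.69,1.25,0,0,-0.1,0,0,-1.94,0.81,0,0,-0.2,0,0,-2.08,0.31,0,0,-0.2,0,0,-2.09,-0.2,0,0.1,-0.2,0,0])

```text
t: 20.78
eef_pos: [0.5115, -0.0931, 0.1886]
ee_rot: [-0.001, 0.977, -0.21, 0.02]
wrist_force: [2.8, -6.3, -4.6]
width: 0.288
```

```bash
python3 - <<'E'
from h import *
state(); arc(14,10)
E
```

```text
t20.77 [ 0.5115 -0.0931  0.1886] yaw/tilt [-24.28   2.26] F [ 2.8 -6.3 -4.6] T [-1.71 -0.23 -0.19] w 0.288
phi 95.2 r 75.0 mm  Ftan(ccw+) -5.5 Frad 4.2 Fz_tool 4.6
z corr 0.06 rot [-0.63 -2.17 -0.26]
[[-2.06, -0.44], [-1.89, -0.93], [-1.61, -1.36], [-1.23, -1.7], [-0.78, -1.95], [-0.29, -2.08], [0.23, -2.09], [0.72, -1.97], [1.18, -1.74], [1.57, -1.4]]
```

Call:
servo_tool(rows=[-2.06,-0.44,0,-0.6,-2.1,-0.3,0,-1.89,-0.93,0,0,-0.2,0,0,-1.61,-1.36,0,0.1,-0.1,0,0,-1.23,-1.7,0,0.1,0,0,0,-0.78,-1.95,0,0.1,0,0,0,-0.29,-2.08,0,0.2,0,0,0,0.23,-2.09,0,0.2,0.1,0,0,0.72,-1.97,0,0.2,0.1,0,0])

```text
t: 21.78
eef_pos: [0.5076, 0.0354, 0.1873]
ee_rot: [0.003, 0.976, -0.217, 0.01]
wrist_force: [1.0, -12.0, -3.0]
width: 0.288
```

```bash
python3 - <<'E'
from h import *
state(); arc(14,10)
E
```

```text
t21.77 [0.5076 0.0354 0.1873] yaw/tilt [-25.06   1.25] F [  1. -12.  -3.] T [-2.71  0.2  -0.14] w 0.288
phi 213.4 r 74.8 mm  Ftan(ccw+) -5.6 Frad -10.6 Fz_tool 3.0
z corr -0.07 rot [ 0.08 -1.25 -1.06]
[[1.34, -1.61], [1.71, -1.23], [1.95, -0.78], [2.08, -0.28], [2.09, 0.23], [1.97, 0.73], [1.74, 1.19], [1.4, 1.57], [0.98, 1.86], [0.5, 2.04]]
```

Call:
servo_tool(rows=[1.4,-1.5,-0.1,0.1,-1.2,-1,0,1.71,-1.23,0,0.1,0.1,0,0,1.95,-0.78,0,0,0.2,0,0,2.08,-0.28,0,0,0.2,0,0,2.09,0.23,0,0,0.2,0,0,1.97,0.73,0,0,0.2,0,0,1.7,1.1,0,0,0.1,0,0])

```text
t: 22.65
eef_pos: [0.6173, 0.0067, 0.1866]
ee_rot: [0.004, 0.979, -0.204, -0.013]
wrist_force: [-6.8, 2.4, 5.5]
width: 0.287
```

```bash
python3 - <<'E'
from h import *
state(); arc(8,10,g=1.05)
E
```

```text
t22.65 [0.6173 0.0067 0.1866] yaw/tilt [-23.57   1.55] F [-6.8  2.4  5.5] T [ 0.79  1.4  -0.08] w 0.287
phi 309.7 r 77.3 mm  Ftan(ccw+) -5.2 Frad -5.0 Fz_tool -5.5
z corr -0.14 rot [0.77 1.34 0.44]
[[0.64, 0.94], [0.68, 0.86], [0.56, 0.95], [0.42, 1.02], [0.27, 1.06], [0.12, 1.09], [-0.03, 1.1], [-0.18, 1.08], [-0.33, 1.05], [-0.48, 0.99]]
```

Call:
servo_tool(rows=[0.7,0.9,-0.1,0.8,1.3,0.4,0,0.7,0.86,0,0,0,0,0,0.56,0.95,0,0,0,0,0,0.4,1,0,0,0,0,0])

```text
t: 23.15
eef_pos: [0.6239, -0.0198, 0.1883]
ee_rot: [-0.01, 0.979, -0.203, -0.004]
wrist_force: [1.2, 5.3, 2.8]
width: 0.286
```

```bash
python3 - <<'E'
from h import *
state(); arc(5,6,g=1.05,rad=.0755)
E
```

```text
t23.15 [ 0.6239 -0.0198  0.1883] yaw/tilt [-23.39   1.25] F [1.2 5.3 2.8] T [ 1.26 -0.17 -0.07] w 0.286
phi 330.1 r 76.3 mm  Ftan(ccw+) -5.2 Frad 1.8 Fz_tool -2.8
z corr 0.03 rot [-1.05  0.68  0.61]
[[0.24, 0.66], [0.26, 0.64], [0.21, 0.66], [0.15, 0.68], [0.09, 0.69], [0.03, 0.69]]
```

Call:
servo_tool(rows=[0.3,0.7,0,-1,0.7,0.6,0,0.3,0.7,0,0,0,0,0,0.2,0.75,0,0,0,0,0,0.15,0.75,0,0,0,0,0])

```text
t: 23.65
eef_pos: [0.624, -0.0334, 0.1886]
ee_rot: [-0.009, 0.979, -0.203, 0.001]
wrist_force: [1.5, 6.5, 1.0]
width: 0.287
```

```bash
python3 - <<'E'
from h import *
state(); arc(5,6,g=1.1,rad=.0755)
E
```

```text
t23.65 [ 0.624  -0.0334  0.1886] yaw/tilt [-23.39   1.05] F [1.5 6.5 1. ] T [ 1.22 -0.37 -0.08] w 0.287
phi 340.4 r 76.2 mm  Ftan(ccw+) -6.6 Frad 1.0 Fz_tool -1.0
z corr 0.06 rot [-1.04  0.15  0.61]
[[0.14, 0.72], [0.15, 0.71], [0.09, 0.72], [0.03, 0.72], [-0.04, 0.72], [-0.1, 0.72]]
```

Call:
servo_tool(rows=[0.15,0.9,0,-1,0.1,0.6,0,0.15,0.9,0,-0.1,0,0,0,0.05,0.9,0,-0.1,0,0,0,0,0.9,0,-0.1,0,0,0])

```text
t: 24.15
eef_pos: [0.6202, -0.0518, 0.189]
ee_rot: [-0.007, 0.979, -0.202, 0.004]
wrist_force: [3.3, 4.8, -1.0]
width: 0.287
```

```bash
python3 - <<'E'
from h import *
state(); arc(5,6,g=1.4,rad=.0755)
E
```

```text
t24.15 [ 0.6202 -0.0518  0.189 ] yaw/tilt [-23.37   0.92] F [ 3.3  4.8 -1. ] T [ 1.2  -0.79 -0.07] w 0.287
phi 354.6 r 76.1 mm  Ftan(ccw+) -5.6 Frad 1.6 Fz_tool 1.0
z corr 0.1 rot [-0.86 -0.31  0.64]
[[-0.04, 0.93], [-0.03, 0.92], [-0.11, 0.92], [-0.19, 0.9], [-0.27, 0.88], [-0.35, 0.85]]
```

Call:
servo_tool(rows=[-0.04,0.95,0.1,-0.8,-0.3,0.6,0,-0.05,0.95,0,-0.1,0,0,0,-0.12,0.95,0,-0.1,0,0,0,-0.2,0.92,0,-0.1,0,0,0])

```text
t: 24.65
eef_pos: [0.6107, -0.0707, 0.189]
ee_rot: [-0.006, 0.979, -0.203, 0.007]
wrist_force: [4.5, 3.6, -3.0]
width: 0.284
```

```bash
python3 - <<'E'
from h import *
state(); arc(5,6,g=1.45,rad=.0755)
E
```

```text
t24.65 [ 0.6107 -0.0707  0.189 ] yaw/tilt [-23.4    1.07] F [ 4.5  3.6 -3. ] T [ 1.   -0.85 -0.08] w 0.284
phi 10.5 r 76.1 mm  Ftan(ccw+) -5.5 Frad 1.6 Fz_tool 3.0
z corr 0.1 rot [-0.85 -0.64  0.6 ]
[[-0.3, 0.92], [-0.3, 0.91], [-0.37, 0.88], [-0.45, 0.84], [-0.52, 0.8], [-0.59, 0.75]]
```

Total ≈ 910°.

Call:
servo_tool(rows=[-0.3,0.92,0.1,-0.8,-0.6,0.6,0,-0.3,0.91,0,-0.1,-0.1,0,0,-0.37,0.88,0,-0.1,-0.1,0,0,-0.45,0.84,0,0,-0.1,0,0])

```text
t: 25.15
eef_pos: [0.5952, -0.087, 0.1892]
ee_rot: [-0.005, 0.979, -0.204, 0.008]
wrist_force: [5.2, 3.9, -4.1]
width: 0.286
```

```bash
python3 - <<'E'
from h import *
state(); arc(5,6,g=1.45,rad=.0755)
E
```

```text
t25.15 [ 0.5952 -0.087   0.1892] yaw/tilt [-23.53   1.13] F [ 5.2  3.9 -4.1] T [ 0.55 -1.2  -0.06] w 0.286
phi 27.5 r 75.9 mm  Ftan(ccw+) -6.5 Frad 0.2 Fz_tool 4.1
z corr 0.12 rot [-0.81 -0.79  0.48]
[[-0.53, 0.8], [-0.55, 0.78], [-0.61, 0.73], [-0.68, 0.68], [-0.73, 0.61], [-0.78, 0.55]]
```

Total ≈ 927°.

Call:
servo_tool(rows=[-0.53,0.8,0.1,-0.8,-0.8,0.5,0,-0.55,0.78,0,-0.1,-0.1,0,0,-0.61,0.73,0,0,-0.1,0,0,-0.68,0.68,0,0,-0.1,0,0])

```text
t: 25.65
eef_pos: [0.5747, -0.0984, 0.1893]
ee_rot: [-0.004, 0.979, -0.205, 0.01]
wrist_force: [6.4, 1.3, -5.9]
width: 0.282
```

```bash
python3 - <<'E'
from h import *
state(); arc(5,6,g=1.45,rad=.0755)
E
```

```text
t25.65 [ 0.5747 -0.0984  0.1893] yaw/tilt [-23.67   1.2 ] F [ 6.4  1.3 -5.9] T [ 0.12 -1.22 -0.06] w 0.282
phi 45.4 r 75.7 mm  Ftan(ccw+) -6.4 Frad 1.0 Fz_tool 5.9
z corr 0.13 rot [-0.64 -1.02  0.33]
[[-0.72, 0.62], [-0.76, 0.58], [-0.81, 0.51], [-0.85, 0.44], [-0.88, 0.36], [-0.91, 0.28]]
```

Total ≈ 945°.

Call:
servo_tool(rows=[-0.72,0.62,0.15,-0.6,-1,0.3,0,-0.76,0.58,0,0,-0.1,0,0,-0.81,0.51,0,0,-0.1,0,0,-0.85,0.44,0,0,-0.1,0,0])

```text
t: 26.15
eef_pos: [0.5511, -0.103, 0.1892]
ee_rot: [-0.002, 0.979, -0.206, 0.012]
wrist_force: [6.1, -1.2, -6.7]
width: 0.287
```

```bash
python3 - <<'E'
from h import *
state(); arc(5,6,g=1.45,rad=.0755)
E
```

```text
t26.15 [ 0.5511 -0.103   0.1892] yaw/tilt [-23.76   1.38] F [ 6.1 -1.2 -6.7] T [-0.19 -1.12 -0.08] w 0.287
phi 63.6 r 75.4 mm  Ftan(ccw+) -6.1 Frad 1.5 Fz_tool 6.7
z corr 0.12 rot [-0.55 -1.27  0.24]
[[-0.87, 0.39], [-0.9, 0.31], [-0.93, 0.23], [-0.94, 0.15], [-0.95, 0.06], [-0.95, -0.02]]
```

Total ≈ 964°.

Call:
servo_tool(rows=[-0.87,0.39,0.15,-0.5,-1.2,0.2,0,-0.9,0.31,0,0,-0.1,0,0,-0.93,0.23,0,0,-0.1,0,0,-0.94,0.15,0,0,-0.1,0,0])

```text
t: 26.65
eef_pos: [0.527, -0.0997, 0.189]
ee_rot: [0.0, 0.978, -0.207, 0.013]
wrist_force: [5.1, -2.9, -6.8]
width: 0.281
```

```bash
python3 - <<'E'
from h import *
state(); arc(5,6,g=1.45,rad=.0755)
E
```

```text
t26.65 [ 0.527  -0.0997  0.189 ] yaw/tilt [-23.93   1.46] F [ 5.1 -2.9 -6.8] T [-0.59 -0.93 -0.11] w 0.281
phi 82.2 r 75.1 mm  Ftan(ccw+) -5.7 Frad 1.4 Fz_tool 6.8
z corr 0.1 rot [-0.3  -1.43  0.08]
[[-0.94, 0.14], [-0.96, 0.0], [-0.95, -0.08], [-0.94, -0.16], [-0.92, -0.24], [-0.9, -0.32]]
```

Total ≈ 982°.

Call:
servo_tool(rows=[-0.94,0.14,0.1,-0.3,-1.4,0.1,0,-0.96,0,0,0,-0.1,0,0,-0.95,-0.08,0,0,-0.1,0,0,-0.94,-0.16,0,0,-0.1,0,0])

```text
t: 27.15
eef_pos: [0.5045, -0.0883, 0.1889]
ee_rot: [0.003, 0.978, -0.209, 0.011]
wrist_force: [4.6, -3.1, -6.3]
width: 0.285
```

```bash
python3 - <<'E'
from h import *
state(); arc(5,6,g=1.45,rad=.0755)
E
```

```text
t27.15 [ 0.5045 -0.0883  0.1889] yaw/tilt [-24.18   1.27] F [ 4.6 -3.1 -6.3] T [-0.89 -0.72 -0.06] w 0.285
phi 101.7 r 74.7 mm  Ftan(ccw+) -5.5 Frad -0.2 Fz_tool 6.3
z corr 0.09 rot [ 0.03 -1.27 -0.18]
[[-0.95, -0.12], [-0.9, -0.31], [-0.87, -0.39], [-0.83, -0.47], [-0.79, -0.54], [-0.74, -0.6]]
```

Total ≈ 1002°.

Call:
servo_tool(rows=[-0.95,-0.2,0.1,0,-1.2,-0.2,0,-0.9,-0.31,0,0,-0.1,0,0,-0.87,-0.39,0,0,-0.1,0,0,-0.83,-0.47,0,0.1,0,0,0])

```text
t: 27.65
eef_pos: [0.4863, -0.069, 0.1887]
ee_rot: [0.004, 0.977, -0.211, 0.01]
wrist_force: [3.6, -4.9, -6.3]
width: 0.285
```

```bash
python3 - <<'E'
from h import *
state(); arc(5,6,g=1.45,rad=.0755)
E
```

```text
t27.65 [ 0.4863 -0.069   0.1887] yaw/tilt [-24.36   1.19] F [ 3.6 -4.9 -6.3] T [-1.13 -0.48 -0.13] w 0.285
phi 122.1 r 74.3 mm  Ftan(ccw+) -6.1 Frad -0.2 Fz_tool 6.3
z corr 0.07 rot [ 0.23 -1.17 -0.36]
[[-0.88, -0.39], [-0.74, -0.61], [-0.68, -0.67], [-0.62, -0.73], [-0.55, -0.78], [-0.48, -0.82]]
```

Total ≈ 1022°.

Call:
servo_tool(rows=[-0.85,-0.45,0.1,0.2,-1.1,-0.4,0,-0.74,-0.61,0,0,0,0,0,-0.68,-0.67,0,0.1,0,0,0,-0.62,-0.73,0,0.1,0,0,0])

```text
t: 28.15
eef_pos: [0.4756, -0.0433, 0.1883]
ee_rot: [0.004, 0.977, -0.212, 0.008]
wrist_force: [1.9, -4.5, -4.7]
width: 0.285
```

```bash
python3 - <<'E'
from h import *
state(); arc(5,6,g=1.45,rad=.075)
E
```

```text
t28.15 [ 0.4756 -0.0433  0.1883] yaw/tilt [-24.46   1.07] F [ 1.9 -4.5 -4.7] T [-1.26 -0.28 -0.1 ] w 0.285
phi 143.7 r 74.1 mm  Ftan(ccw+) -4.8 Frad -0.9 Fz_tool 4.7
z corr 0.03 rot [ 0.3  -1.03 -0.46]
[[-0.63, -0.71], [-0.46, -0.83], [-0.38, -0.87], [-0.31, -0.9], [-0.23, -0.92], [-0.14, -0.94]]
```

Call:
servo_tool(rows=[-0.6,-0.72,0,0.3,-1,-0.4,0,-0.46,-0.83,0,0,0,0,0,-0.38,-0.87,0,0.1,0,0,0,-0.31,-0.9,0,0.1,0,0,0])

```text
t: 28.65
eef_pos: [0.4752, -0.0148, 0.1882]
ee_rot: [0.005, 0.977, -0.213, 0.004]
wrist_force: [0.9, -5.8, -1.1]
width: 0.286
```

```bash
python3 - <<'E'
from h import *
state(); arc(5,6,g=1.45,rad=.0745)
E
```

```text
t28.65 [ 0.4752 -0.0148  0.1882] yaw/tilt [-24.61   0.72] F [ 0.9 -5.8 -1.1] T [-1.37 -0.05 -0.07] w 0.286
phi 166.0 r 74.0 mm  Ftan(ccw+) -5.5 Frad -1.9 Fz_tool 1.1
z corr 0.02 rot [ 0.47 -0.55 -0.61]
[[-0.27, -0.9], [-0.11, -0.94], [-0.03, -0.94], [0.06, -0.94], [0.14, -0.93], [0.22, -0.92]]
```

Total ≈ 1066°.

Call:
servo_tool(rows=[-0.22,-0.9,0,0.4,-0.5,-0.6,0,-0.11,-0.94,0,0,0,0,0,0,-0.94,0,0.1,0,0,0,0.08,-0.94,0,0.1,0,0,0])

```text
t: 29.15
eef_pos: [0.4771, -0.0071, 0.188]
ee_rot: [0.019, 0.975, -0.22, -0.007]
wrist_force: [-10.0, -16.3, 12.7]
width: 0.286
```

```bash
python3 - <<'E'
from h import *
state(); arc(5,6,g=1.4,rad=.0745)
E
```

```text
t29.15 [ 0.4771 -0.0071  0.188 ] yaw/tilt [-25.38   2.31] F [-10.  -16.3  12.7] T [-3.62  1.76  0.07] w 0.286
phi 172.1 r 73.8 mm  Ftan(ccw+) -18.4 Frad 5.1 Fz_tool -12.7
z corr -0.0 rot [ 2.3   0.28 -1.37]
[[-0.18, -0.89], [-0.01, -0.91], [0.07, -0.91], [0.15, -0.9], [0.23, -0.88], [0.31, -0.86]]
```

Call:
servo_tool(rows=[0,0,0,0,0,0,0,0,0,0,0,0,0,0])

```text
t: 29.4
eef_pos: [0.4766, -0.0102, 0.1887]
ee_rot: [0.021, 0.975, -0.221, -0.006]
wrist_force: [-1.2, 0.1, 0.2]
width: 0.287
```

```bash
python3 - <<'E'
from h import *
state(); arc(5,6,g=1.4,rad=.0745)
for n,b in dict(top=(290,130,390,210),side=(230,100,330,180)).items():
    p,d=vision.snapshot(n); crop(p,*b,6,n+"7")
E
```

```text
t29.40 [ 0.4766 -0.0102  0.1887] yaw/tilt [-25.59   2.55] F [-1.2  0.1  0.2] T [ 0.5  -0.19  0.12] w 0.287
phi 169.7 r 73.5 mm  Ftan(ccw+) -0.2 Frad 1.2 Fz_tool -0.2
z corr 0.07 rot [ 2.54  0.17 -1.58]
[[-0.26, -0.88], [-0.04, -0.91], [0.03, -0.91], [0.11, -0.9], [0.19, -0.89], [0.27, -0.87]]
```

View pics/side7.png

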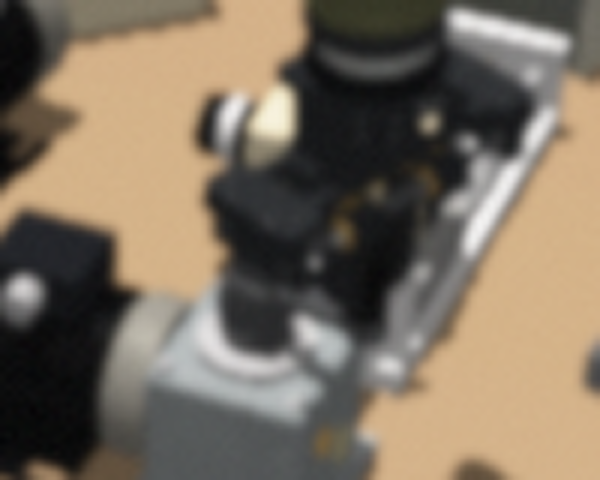

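View pics/top7.png

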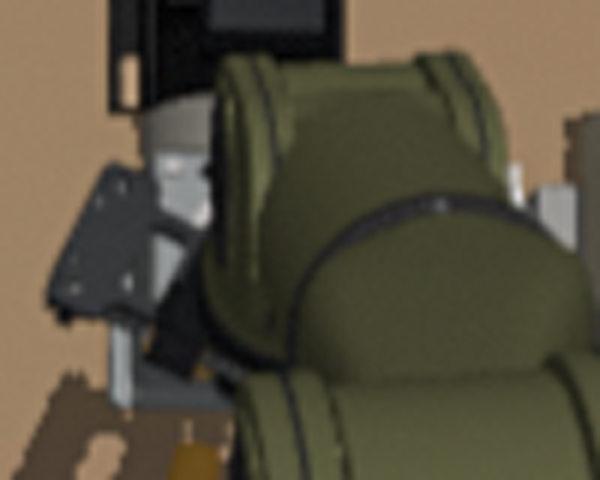

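Call:
servo_tool(rows=[0,0,0,1.5,0.1,-1,0,0,0,0,1,0.1,-0.6,0,-0.1,-0.6,0,0,0,0,0,0,-0.6,0,0,0,0,0])

```text
t: 30.0
eef_pos: [0.4764, -0.0085, 0.1878]
ee_rot: [0.006, 0.978, -0.21, -0.003]
wrist_force: [-5.6, -14.1, 7.1]
width: 0.286
```

```bash
python3 - <<'E'
from h import *
state(); arc(5,1,g=1.4,rad=.0745)
E
```

```text
t30.00 [ 0.4764 -0.0085  0.1878] yaw/tilt [-24.3    0.79] F [ -5.6 -14.1   7.1] T [-3.56  1.16 -0.06] w 0.286
phi 171.0 r 74.1 mm  Ftan(ccw+) -15.1 Frad 1.8 Fz_tool -7.1
z corr -0.02 rot [ 0.77  0.16 -0.3 ]
[[-0.16, -0.9]]
```

Call:
servo_tool(rows=[0,0.2,0,0,0,0,0,0,0,0,0,0,0,35,0,0,0,0,0,0,50,0,0,0,0,0,0,55,0,0,-1.5,0,0,0,55,0,0,-2.5,0,0,0,55,0,0,-2.5,0,0,0,55,0,0,-1.5,0,0,0,55,0,0,0,0,0,0,60])

```text
t: 31.12
eef_pos: [0.4772, -0.0036, 0.2693]
ee_rot: [0.003, 0.978, -0.206, -0.003]
wrist_force: [0.5, -0.4, 0.2]
width: 0.596
```

```bash
python3 - <<'E'
from h import *
state()
for n,b in dict(top=(290,130,390,210),side=(230,100,330,180)).items():
    p,d=vision.snapshot(n); crop(p,*b,6,n+"8"); np.savez(n+"8.npz",p=p,d=d)
E
```

```text
t31.12 [ 0.4772 -0.0036  0.2693] yaw/tilt [-23.8    0.53] F [ 0.5 -0.4  0.2] T [ 0.01 -0.02 -0.01] w 0.596
```

View pics/side8.png

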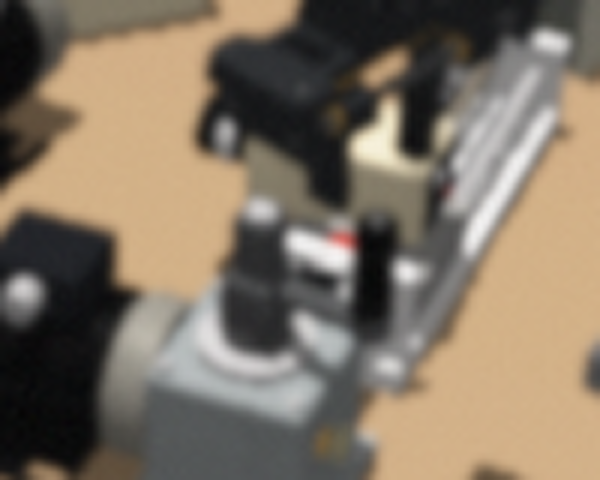

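View pics/top8.png

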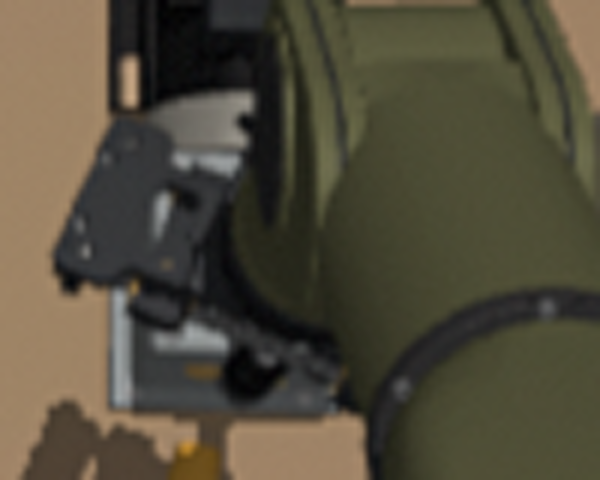

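```bash
python3 - <<'E'
from h import *
s=np.load("side0.npz")
h=ray("side",293,136.7,.237); b=ray("side",273.7,134.8,.21); print(h,b,np.rad2deg(np.arctan2(*(h-b)[1::-1])), np.hypot(*(h-b)[:2]))
# reference at s6: crop(240,110) f8 boss (268,195) handle ~(400,240)
d=np.load("side8.npz")["d"];C=cloud("side",d)
for nm,c,lo,hi in(("handle",h,.2,.25),("boss",b,.195,.22)):
    m=(np.abs(C[...,0]-c[0])<.02)&(np.abs(C[...,1]-c[1])<.02)&(C[...,2]>lo)&(C[...,2]<hi); print(nm,m.sum(),C[m].mean(0).round(4),((C[m].min(0)+C[m].max(0))/2).round(4))
E
```

```text
[ 0.4723761  -0.01256964  0.237     ] [ 0.54741867 -0.03143035  0.21      ] 165.89186744126465 0.07737643423696945
handle 89 [ 0.4725 -0.0072  0.2246] [ 0.474  -0.0115  0.2214]
boss 65 [ 0.5465 -0.0237  0.2084] [ 0.5476 -0.0281  0.2064]
```

Call:
servo_tool(rows=[0,0,0,0,0,-5,60,0,0,0,0,0,-4.3,60,0,0,0,0,0,0,60])

```text
t: 31.6
eef_pos: [0.4745, -0.0032, 0.2654]
ee_rot: [0.004, 0.992, -0.124, -0.008]
wrist_force: [0.5, 0.9, -0.0]
width: 0.599
```

```bash
python3 - <<'E'
from h import *
state(); print(to((.5485,-.0277,.265),-14.5))
E
```

```text
t31.60 [ 0.4745 -0.0032  0.2654] yaw/tilt [-14.22   0.97] F [ 0.5  0.9 -0. ] T [ 0.03 -0.03 -0.01] w 0.599
(array([ 7.77121385,  0.55881517, -0.06624885]), array([0.52246394, 0.81302999, 0.28373122]))
```

Call:
servo_tool(rows=[1.5,0.1,0,0.5,0.8,0.3,60,2,0.15,0,0,0,0,60,2,0.15,0,0,0,0,60,1.3,0.1,0,0,0,0,60,0.3,0,0,0,0,0,60,0,0,0,0,0,0,60])

```text
t: 32.35
eef_pos: [0.5465, -0.0284, 0.2629]
ee_rot: [0.0, 0.991, -0.13, 0.001]
wrist_force: [0.1, 0.4, 0.3]
width: 0.6
```

```bash
python3 - <<'E'
from h import *
state(); print(to((.5485,-.0277,.1859),-14.5))
p,d=vision.snapshot("side"); crop(p,240,110,310,180,8,"s9"); p,d=vision.snapshot("top"); crop(p,290,120,390,220,5,"t9");np.savez("top9.npz",p=p,d=d)
E
```

```text
t32.35 [ 0.5465 -0.0284  0.2629] yaw/tilt [-14.96   0.07] F [0.1 0.4 0.3] T [ 0.14  0.04 -0.02] w 0.600
(array([ 0.16292889, -0.11571195,  7.70444987]), array([ 0.00935594, -0.06700634, -0.45834652]))
```

View pics/t9.png

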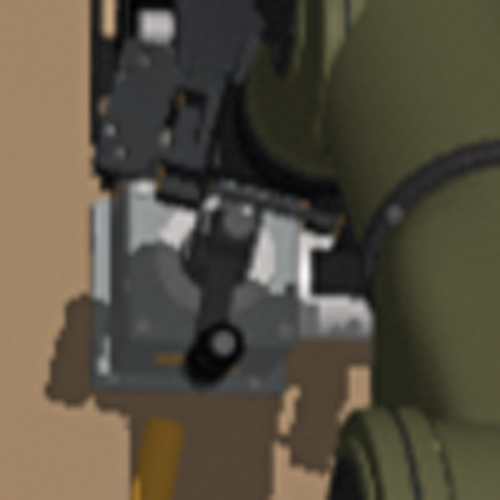

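View pics/s9.png

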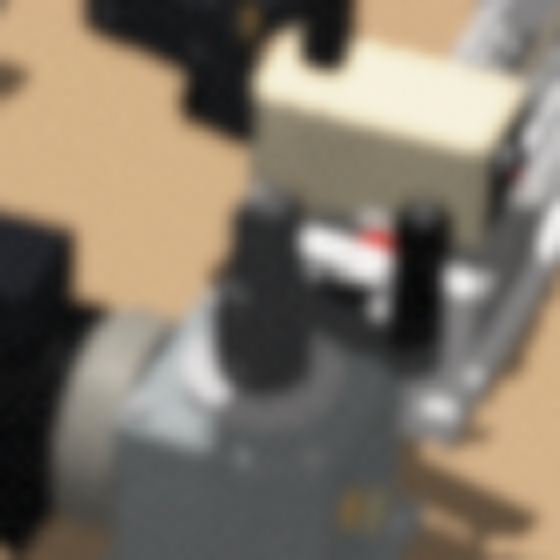

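```bash
python3 - <<'E'
from h import *
h=ray("top",334.6,188.3,.237); b=ray("top",338,164.2,.21); print(h,b, np.rad2deg(np.arctan2(*(h-b)[1::-1])), np.hypot(*(h-b)[:2]))
d=np.load("top9.npz")["d"];C=cloud("top",d)
r=[]
for nm,c,lo,hi in(("handle",h,.22,.25),("boss",b,.2,.22)):
    m=(np.abs(C[...,0]-c[0])<.02)&(np.abs(C[...,1]-c[1])<.02)&(C[...,2]>lo)&(C[...,2]<hi); r.append(C[m].mean(0)); print(nm,m.sum(),C[m].mean(0).round(4),((C[m].min(0)+C[m].max(0))/2).round(4))
q=r[0]-r[1]; print(np.rad2deg(np.arctan2(q[1],q[0])))
E
```

```text
[ 0.47483082 -0.01417573  0.237     ] [ 0.54835709 -0.02926677  0.21      ] 168.4013033303694 0.07505898213527049
handle 77 [ 0.4729 -0.0124  0.2328] [ 0.4735 -0.0127  0.2305]
boss 78 [ 0.5453 -0.0269  0.2097] [ 0.5454 -0.0279  0.2096]
168.673482318308
```

Call:
servo_tool(rows=[0.1,-0.1,0,0,0,-3.8,60,0,0,1.2,0,0,0,60,0,0,1.8,0,0,0,60,0,0,0.8,0,0,0,60,0,0,0,0,0,0,60])

```text
t: 33.08
eef_pos: [0.5453, -0.0267, 0.2228]
ee_rot: [0.0, 0.995, -0.097, -0.001]
wrist_force: [0.8, -0.5, -0.2]
width: 0.598
```

```bash
python3 - <<'E'
from h import *
state(); print(to((.5485,-.0277,.1862),-11.2))
E
```

```text
t33.08 [ 0.5453 -0.0267  0.2228] yaw/tilt [-11.18   0.06] F [ 0.8 -0.5 -0.2] T [ 0.07 -0.01  0.04] w 0.598
(array([0.33655201, 0.03578408, 3.66229233]), array([0.01518983, 0.06144696, 0.01566768]))
```

Call:
servo_tool(rows=[0.3,0,1,0,0,0,60,0,0,1.3,0,0,0,60,0,0,1,0,0,0,60,0,0,0.1,0,0,0,60])

```text
t: 33.58
eef_pos: [0.5488, -0.0273, 0.1868]
ee_rot: [0.0, 0.995, -0.098, -0.0]
wrist_force: [0.2, -0.4, -0.3]
width: 0.601
```

```bash
python3 - <<'E'
from h import *
state(); print(to((.5485,-.0277,.1862),-11.2))
E
```

```text
t33.58 [ 0.5488 -0.0273  0.1868] yaw/tilt [-1.121e+01  1.000e-02] F [ 0.2 -0.4 -0.3] T [ 0.04 -0.04  0.01] w 0.601
(array([-0.02172867,  0.04709006,  0.06286968]), array([ 0.00518161,  0.01020612, -0.01048917]))
```

Close gently, then firm up.

Call:
servo_tool(rows=[0,0,0,0,0,0,40,0,0,0,0,0,0,32,0,0,0,0,0,0,0,0,0,0,0,0,0,0], grip_force=15)

```text
t: 34.08
eef_pos: [0.5491, -0.0277, 0.1873]
ee_rot: [0.0, 0.995, -0.098, 0.0]
wrist_force: [-0.1, 0.1, -3.0]
width: 0.296
```

```bash
python3 - <<'E'
from h import *
state()
E
```

```text
t34.08 [ 0.5491 -0.0277  0.1873] yaw/tilt [-11.22   0.06] F [-0.1  0.1 -3. ] T [ 0.08 -0.11  0.07] w 0.296
```

Call:
servo_tool(rows=[0,0,0,0,0,0,0,0,0,-0.4,0,0,0,0,0,0,-0.5,0,0,0,0], grip_force=40)

```text
t: 34.45
eef_pos: [0.5484, -0.0276, 0.1909]
ee_rot: [0.001, 0.995, -0.097, -0.001]
wrist_force: [7.0, -1.1, -28.3]
width: 0.29
```

```bash
python3 - <<'E'
from h import *
state()
E
```

```text
t34.45 [ 0.5484 -0.0276  0.1909] yaw/tilt [-11.08   0.17] F [  7.   -1.1 -28.3] T [-0.19 -1.85  0.21] w 0.290
```

Call:
servo_tool(rows=[0.1,0,-0.1,0,0,0,0,0,0,-0.4,0,0,0,0])

```text
t: 34.7
eef_pos: [0.5488, -0.0276, 0.1933]
ee_rot: [0.001, 0.995, -0.096, -0.003]
wrist_force: [4.7, -0.3, -24.0]
width: 0.289
```

```bash
python3 - <<'E'
from h import *
state()
p,d=vision.snapshot("side"); crop(p,240,110,310,180,8,"s10")
E
```

```text
t34.70 [ 0.5488 -0.0276  0.1933] yaw/tilt [-11.01   0.35] F [  4.7  -0.3 -24. ] T [-0.13 -1.41  0.13] w 0.289
```

View pics/s10.png

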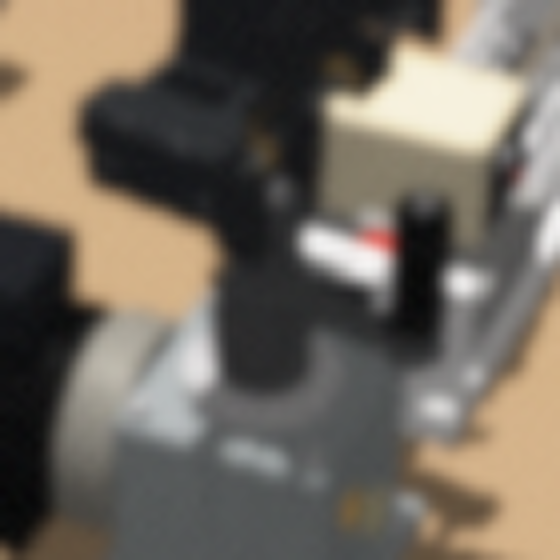

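Call:
servo_tool(rows=[0.05,0,0,0,0.3,-1.5,0,0,0,0,0,0,0,0])

```text
t: 35.0
eef_pos: [0.5488, -0.0276, 0.1943]
ee_rot: [0.001, 0.997, -0.082, -0.0]
wrist_force: [2.8, -1.1, -12.1]
width: 0.293
```

```bash
python3 - <<'E'
from h import *
state()
E
```

```text
t35.00 [ 0.5488 -0.0276  0.1943] yaw/tilt [-9.44  0.14] F [  2.8  -1.1 -12.1] T [-0.02 -0.5   0.08] w 0.293
```

Call:
servo_tool(rows=[0,0,-0.3,0,0,0,0,0,0,-0.3,0,0,0,0])

```text
t: 35.25
eef_pos: [0.5489, -0.0276, 0.2016]
ee_rot: [0.001, 0.997, -0.082, -0.0]
wrist_force: [1.0, -0.3, -6.9]
width: 0.292
```

```bash
python3 - <<'E'
from h import *
state()
p,d=vision.snapshot("side"); crop(p,240,110,310,180,8,"s11")
E
```

```text
t35.25 [ 0.5489 -0.0276  0.2016] yaw/tilt [-9.46  0.11] F [ 1.  -0.3 -6.9] T [ 0.02 -0.23 -0.01] w 0.292
```

View pics/s11.png

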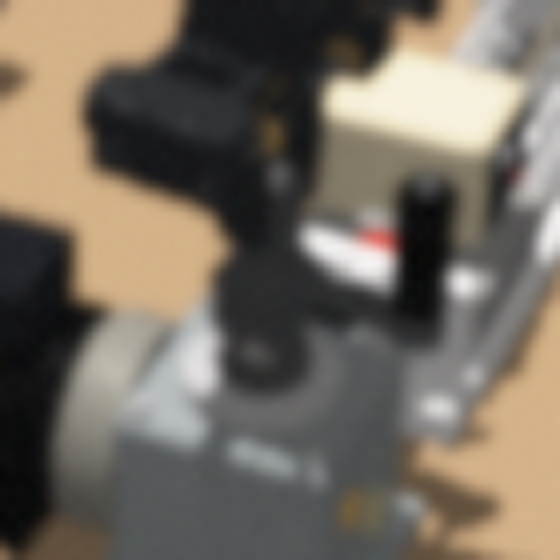

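Call:
servo_tool(rows=[0,0,-0.6,0,0,0,0,0,0,-0.8,0,0,0,0,0,0,-1.2,0,0,0,0,0,0,-1.2,0,0,0,0,0,0,-0.5,0,0,0,0,0,0,0,0,0,0,0])

```text
t: 36.05
eef_pos: [0.5494, -0.0276, 0.2507]
ee_rot: [0.001, 0.997, -0.083, 0.002]
wrist_force: [0.2, 0.1, -4.3]
width: 0.288
```

```bash
python3 - <<'E'
from h import *
state(); print(to((.5163,.3084,.245),-9.4))
for n,b in dict(top=(290,120,390,200),side=(230,100,330,180)).items():
    p,d=vision.snapshot(n); crop(p,*b,6,n+"12")
E
```

```text
t36.05 [ 0.5494 -0.0276  0.2507] yaw/tilt [-9.51  0.21] F [ 0.2  0.1 -4.3] T [ 0.06 -0.09 -0.  ] w 0.288
(array([ -8.81343623, -32.58832073,   0.50276604]), array([ 0.06763931, -0.19886142, -0.10881521]))
```

View pics/side12.png

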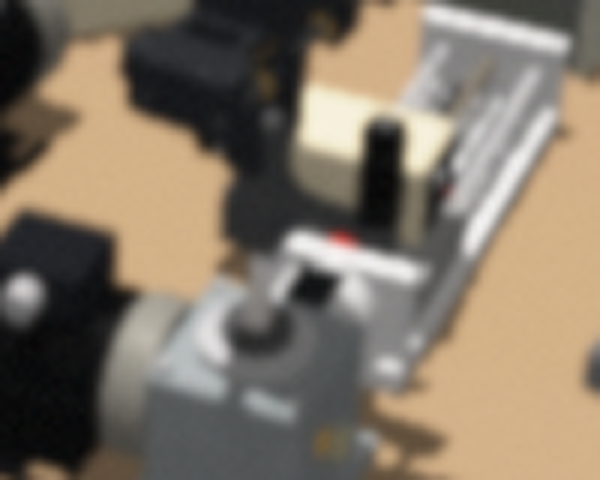

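Call:
servo_tool(rows=[-0.4,-1.5,0,0,0,0,0,-0.8,-2.9,0,0,0,0,0,-0.9,-3.2,0,0,0,0,0,-0.9,-3.3,0,0,0,0,0,-0.9,-3.3,0,0,0,0,0,-0.9,-3.3,0,0,0,0,0,-0.9,-3.3,0,0,0,0,0,-0.9,-3.3,0,0,0,0,0,-0.9,-3.2,0,0,0,0,0,-0.7,-2.3,0,0,0,0,0,-0.3,-1.2,0,0,0,0,0,-0.1,-0.4,0,0,0,0,0,0,0,0,0,0,0,0])

```text
t: 37.78
eef_pos: [0.5044, 0.3172, 0.2435]
ee_rot: [0.0, 0.997, -0.078, -0.006]
wrist_force: [-0.5, 0.3, -5.1]
width: 0.29
```

```bash
python3 - <<'E'
from h import *
state(); print(to((.5163,.3084,.2),-9.4))
E
```

```text
t37.77 [0.5044 0.3172 0.2435] yaw/tilt [-8.91  0.7 ] F [-0.5  0.3 -5.1] T [-0.06 -0.05 -0.04] w 0.290
(array([1.36133084, 0.67367375, 4.33911063]), array([0.10778857, 0.69271543, 0.49205581]))
```

Call:
servo_tool(rows=[0.7,0.35,0.8,0.1,0.7,0.5,0,0.6,0.3,0.8,0,0,0,0,0,0,0.5,0,0,0,0,0,0,0,0,0,0,0])

```text
t: 38.28
eef_pos: [0.5181, 0.3037, 0.2205]
ee_rot: [0.002, 0.996, -0.085, 0.0]
wrist_force: [-0.6, 0.7, -3.4]
width: 0.29
```

```bash
python3 - <<'E'
from h import *
state(); print(to((.5168,.3084,.16),-9.4))
p,d=vision.snapshot("side"); crop(p,210,180,290,260,7,"s13")
E
```

```text
t38.27 [0.5181 0.3037 0.2205] yaw/tilt [-9.77  0.19] F [-0.6  0.7 -3.4] T [ 0.02 -0.   -0.03] w 0.290
(array([-0.21802761, -0.46145161,  6.04995184]), array([ 0.18369191, -0.06076913, -0.37395595]))
```

View pics/s13.png

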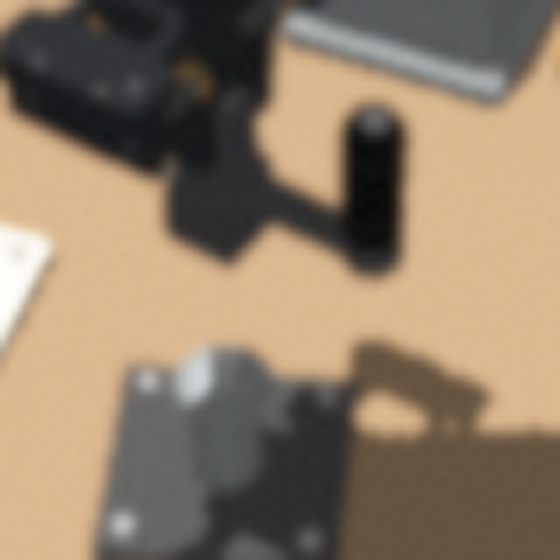

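Crank hangs upright above the post (post top at about crop 220,370; hub above at 230,210). Lowering.

Call:
servo_tool(rows=[-0.2,-0.4,0.9,0,0,0,0,0,0,1.5,0,0,0,0,0,0,1.2,0,0,0,0,0,0,0.5,0,0,0,0,0,0,0,0,0,0,0])

```text
t: 38.95
eef_pos: [0.5164, 0.3089, 0.1765]
ee_rot: [0.002, 0.996, -0.085, 0.0]
wrist_force: [-0.3, 0.0, -3.2]
width: 0.294
```

```bash
python3 - <<'E'
from h import *
state(); print(to((.5168,.3084,.154),-9.4))
E
```

```text
t38.95 [0.5164 0.3089 0.1765] yaw/tilt [-9.7   0.18] F [-0.3  0.  -3.2] T [ 0.08 -0.03 -0.02] w 0.294
(array([0.04432931, 0.03650626, 2.24530823]), array([ 0.16961933, -0.04385258, -0.30166537]))
```

Call:
servo_tool(rows=[0,0,1,0.2,0,0,0,0,0,1,0,0,0,0,0,0,0.4,0,0,0,0,0,0,0.4,0,0,0,0,0,0,0.3,0,0,0,0])

```text
t: 39.58
eef_pos: [0.5173, 0.3092, 0.144]
ee_rot: [-0.001, 0.996, -0.085, 0.001]
wrist_force: [0.3, -0.9, -4.6]
width: 0.289
```

```bash
python3 - <<'E'
from h import *
state(); print(to((.5168,.3084,.1273),-9.4))
E
```

```text
t39.58 [0.5173 0.3092 0.144 ] yaw/tilt [-9.72  0.17] F [ 0.3 -0.9 -4.6] T [ 0.05 -0.02  0.  ] w 0.289
(array([-0.03566497,  0.08573758,  1.67356726]), array([-0.11632015, -0.12969063, -0.31692648]))
```

Pin inside the socket mouth, no contact force. Continue.

Call:
servo_tool(rows=[0,0.08,0.4,0,0,0,0,0,0,0.4,0,0,0,0,0,0,0.4,0,0,0,0,0,0,0.2,0,0,0,0])

```text
t: 40.08
eef_pos: [0.5174, 0.3085, 0.1293]
ee_rot: [-0.001, 0.996, -0.085, 0.001]
wrist_force: [0.8, 0.0, -4.4]
width: 0.29
```

```bash
python3 - <<'E'
from h import *
state(); print(to((.5168,.3084,.1273),-9.4))
E
```

```text
t40.08 [0.5174 0.3085 0.1293] yaw/tilt [-9.72  0.21] F [ 0.8  0.  -4.4] T [ 0.03 -0.03  0.01] w 0.290
(array([-0.05591382,  0.01888912,  0.20244518]), array([-0.14159965, -0.1567947 , -0.31801073]))
```

Call:
servo_tool(rows=[0,0,0.2,0,0,0,0,0,0,0.2,0,0,0,0])

```text
t: 40.33
eef_pos: [0.5181, 0.3084, 0.1271]
ee_rot: [-0.001, 0.996, -0.085, 0.002]
wrist_force: [-5.5, -3.5, 21.3]
width: 0.29
```

```bash
python3 - <<'E'
from h import *
state()
E
```

```text
t40.33 [0.5181 0.3084 0.1271] yaw/tilt [-9.75  0.29] F [-5.5 -3.5 21.3] T [-0.64  1.22  0.05] w 0.290
```

Seated at the expected height. Release and retreat upward.

Call:
servo_tool(rows=[0,0,0,0,0,0,32,0,0,0,0,0,0,45,0,0,0,0,0,0,60,0,0,-1.5,0,0,0,65,0,0,-2,0,0,0,65,0,0,-2.5,0,0,0,65,0,0,-3,0,0,0,65,0,0,-2,0,0,0,65,0,0,0,0,0,0,65])

```text
t: 41.45
eef_pos: [0.5196, 0.3094, 0.2469]
ee_rot: [-0.004, 0.996, -0.085, 0.006]
wrist_force: [0.3, 0.3, 0.2]
width: 0.647
```

```bash
python3 - <<'E'
from h import *
state()
for n,b in dict(top=(190,140,270,220),side=(210,180,290,260)).items():
    p,d=vision.snapshot(n); crop(p,*b,6,n+"14"); np.savez(n+"14.npz",p=p,d=d)
    cv2.imwrite(f"pics/{n}14f.png",cv2.resize(p[:,:,::-1],None,fx=1.5,fy=1.5))
E
```

```text
t41.45 [0.5196 0.3094 0.2469] yaw/tilt [-9.76  0.8 ] F [0.3 0.3 0.2] T [0.02 0.02 0.02] w 0.647
```

View pics/side14.png

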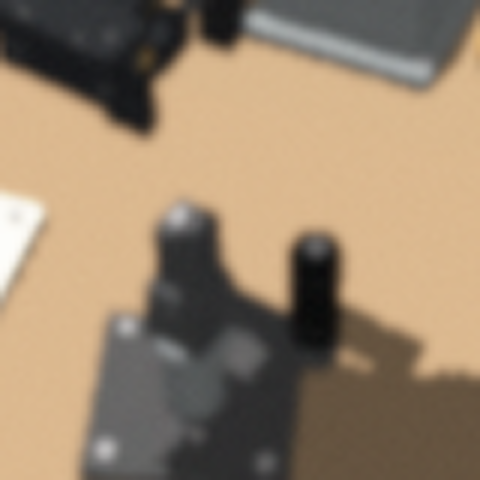

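View pics/top14f.png

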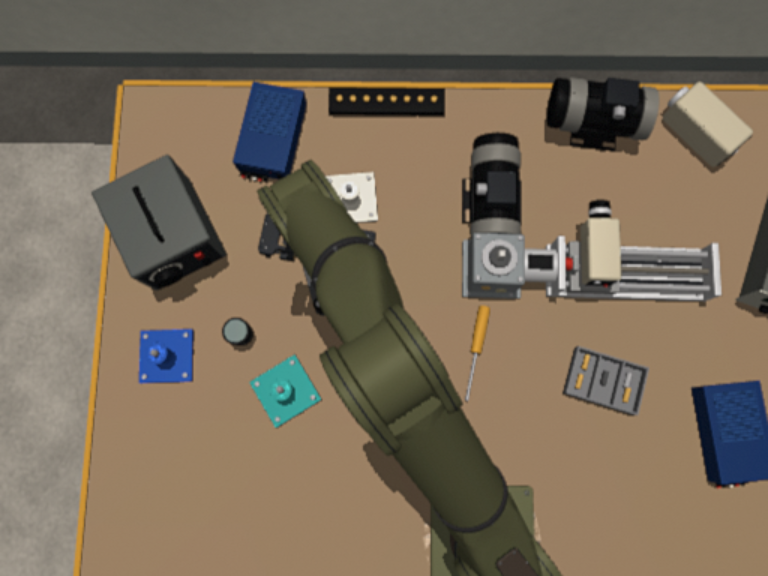

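```bash
python3 - <<'E'
from h import *
a=np.load("top0.npz")["p"];z=np.load("top14.npz");b=z["p"]
f=lambda p:cv2.resize(p[160:190,360:400,::-1],None,fx=10,fy=10,interpolation=cv2.INTER_CUBIC)
cv2.imwrite("pics/gap.png",np.hstack([f(a),f(b)]))
for k in("0","14"):
    d=np.load(f"side{k}.npz")["d"];C=cloud("side",d)
    for nm,c,lo,hi in(("boss",(.516,.308),.13,.17),):
        m=(np.abs(C[...,0]-c[0])<.02)&(np.abs(C[...,1]-c[1])<.025)&(C[...,2]>lo)&(C[...,2]<hi); print(k,m.sum(),C[m].mean(0).round(4),np.percentile(C[m][:,2],[80,95]).round(4))
E
python3 - <<'E'
import sys; sys.path.insert(0,'.')
import os; os.chdir('.')
from sq import *
z=np.load("top14.npz")
r=fit("top",z["p"],(.5488,-.0278),330,164,340,176,blur=.4,shifts=np.array([0])*1e-3)
print([(x[0],round(x[1])) for x in r])
E
```

```text
0 105 [0.5141 0.3122 0.1462] [0.1525 0.1552]
14 107 [0.5146 0.3115 0.1462] [0.1525 0.1547]
[(0, 90), (3, 89), (6, 90), (9, 91), (12, 93), (15, 96), (18, 100), (21, 104), (24, 109), (27, 113), (30, 120), (33, 123), (36, 124), (39, 126), (42, 126), (45, 126), (48, 126), (51, 126), (54, 124), (57, 124), (60, 119), (63, 117), (66, 110), (69, 105), (72, 98), (75, 95), (78, 91), (81, 88), (84, 88), (87, 88)]
```

View pics/gap.png

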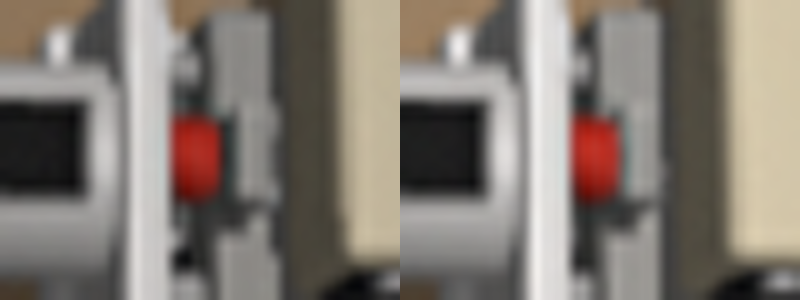

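```bash
python3 - <<'E'
from h import *
order.job_done(); state()
E
```

```text
the job is handed in; nothing more can be done
the job is handed in; nothing more can be done
```

The crank went on the square shaft, was wound about 1070° clockwise to the end stop, and is back on its parking post with the gripper clear. The job is handed in; no verdict was reported.

**Winding:** The tangential force at the handle stayed at 5–6.5 N while turning. At the stop it climbed to about 18 N within 6 degrees. A second, gentler press gave 15 N with no further turning. The 18 N was above the advised 12–15 N but below the 25 N that counts as straining.

**Lifting off:** This bound slightly at first, with about 24 N of pull beyond the crank's weight. It came free after a 1.5° change of heading. That may have let the shaft unwind a few degrees, which I estimate is inside the 17° allowance.

**Last checks:**
- **Crank:** The boss top height on the post matches its height at the start, and wrist force was about 0 N after release.
- **Carriage:** The before and after crops show the gap at the red stop closed, but an image cannot confirm the 0.06 mm limit. For that I rely on the feel of the stop.
- **Shaft heading:** My estimate of about 174° from the image differs by about 4° from the roughly 170° expected. The image fit is no better than that.
- **Other items:** The screwdriver and tray look unmoved in the final top view. The lens and jar were only checked by eye; the arm hides one of them in that view.

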